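# Disinfect the specimen boxes and pile them for the courier

### The arm

A 6-joint arm with a two-finger parallel gripper is mounted at the origin on the work surface. World frame = base frame: x ahead of the robot, y to its left, z up, the work surface at z = 0. Lengths are in m, angles in rad, forces in N, time in s.
With the tool pointing down it reaches from about 0.35 to 0.975 m from the base axis. Payload 7.1 kg.
Tool frame: the origin (TCP) lies between the finger pads; the fingertips stand 8 mm ahead of it and the grasp point (between the pads) lies 11 mm behind it; z points along the fingers, y is the direction in which the jaws open and shut (so a half turn about z gives the same grasp; the last joint's range is limited). The gripper opens to 88 mm and grips with 3 to 60 N. Pads are 20 mm wide; open, the fingers measure 115 mm over their backs; the gripper's body (75 mm by 178 mm) begins 61 mm behind the grasp point.
Start: joints at [-1.153, 0.423, 1.63, -0, 1.089, -0.019], TCP at [0.264, -0.566, 0.207] pointing down, gripper open.
Joint ranges: [-3, 3], [-0.9, 2.11], [0.09, 2.58], [-1.31, 4.45], [0.11, 2.69], [-2.54, 2.54]. Speed limits (rad/s): [2.39, 2.39, 3.01, 3.14, 3.14, 3.14].

### API

Orientations are given as a unit quaternion [x, y, z, w].
In Python, from rig import sense, get_image, sign_off, regions_of, tip_of gives the robot as it stands.
- The arm moves only by the tool drive_tool, never from a script. Its argument "steps" is a list of rows, each a list of 3 entries, a list of its own where there are three numbers: the shift along the world's x, y, z in m, then the turn, a rotation vector about the world's x, y, z in degrees, then the gripper command: -1 is shut, 1 is fully open, values between are in proportion. A call has 1 to 8 rows; each row is the pose to reach, as a shift and turn from the pose commanded when the call began; what a row does not reach only later rows make up. A row lasts 1/12 s, in which the tool goes at most 41.7 mm and 7.16 degrees, less where a joint would pass 70% of its speed; a pose out of reach is approached as far as the arm can. A call with a gripper value outside its range is refused whole. The fingers move at their own pace and stop on an object; "newtons" is the grip in N (left out, the last holds). Time passes only in rows, so rows that repeat a pose let the fingers close. It gives the time, the measured TCP pose, the force and the opening at its end, in the units of the state.
- sense(): the state, without advancing time (a new reading comes with each control period).
- get_image(name): name is "scene" or "top" or "wrist"; returns a dict with "frame" (480x640x3 uint8, red, green, blue), "mtx" (3x3 intrinsics, pixels), "k1" (the pictures are not rectified: a ray, as slopes to the right and down, at radius r is drawn at 1 + k1 r^2 times it, then the intrinsics apply), "R" (3x3) and "t" (3): a world point X has camera coordinates R X + t. Camera axes: x right, y down, z forward; pixel columns grow to the right and rows downward; lengths in m; the calibration is good to about 2 mm. A picture is of the moment at which its call begins. There is no depth.
- sign_off(): hands the job in, once; it reports no verdict.
Trained networks look in the newest picture that a camera, given by its name, has taken for a name from the list of things; names that differ only in an ending like _2 or _b are one class to them, and where a whole thing is asked for, a point or a joint stands for the part that bears it (a point fixed in the world has none). Each returns a list of dicts, best first, with "p" (0 to 1); they miss things now and then, are a little off and sometimes report something else, mostly with a low value. They report only what shows in the picture. A call takes as long as a camera call. They do not tell look-alikes from the thing itself.
- regions_of(camera, thing): "region" (480x640 bool, what is visible of it) and "extent" ([left, top, right, bottom] in pixels, round what is visible of it).
- tip_of(camera, thing): "pixel" ([column, row] in pixels: a listed point, or the origin of a listed thing).
The state is a dict: "clock": time; "q": joint angles; "joint_vel": joint speeds; "joint_torque": joint torques, N m; "position": TCP position; "ee_rot": TCP orientation; "contact_force": force on the tool from outside, world axes, zero at the start; "ft_torque": the same for the moment, N m; "gripper_width": finger opening in m.
Only numpy, scipy, OpenCV 4.12 (cv2) and the standard library are available. Lean on these libraries where they do the work, as an engineer would, in place of code of your own. Each camera call takes 0.05 s, during which the arm holds its last target. There are 200 camera calls.

### The job

Slide every specimen box under the low lamp, long side front to back and fully home against the rail behind, and let go; with all of them still home, run the lamp by pressing its three keys fully down one at a time, smallest first, then the medium one, then the largest. Then draw the boxes out again and stack them all in one pile on the dispatch carrier, each with its four feet seated in the recesses of the lid below, and leave the other things on the desk where they are.

Things in the scene. Friction and masses are not known exactly. Their poses are not given: they have to be found in the camera images.
- box0_c (a point): closed white specimen box, grey lid, dark clip on each short end: 110 mm long (x), 62 wide (y), 44 high, 0.2 to 0.33 kg. Point: its centre, 22 mm above the underside of its feet. Four tapered feet 5 mm high, 13 mm across, at x +-44, y +-20 mm; its lid has square recesses 17 mm wide, 5 mm deep at the same x, y, so a box seated on it stands 39 mm higher. A half turn makes no difference
- box1_c (a point): another such box, the same in every way as box0 (same point and axes). Two or three of the boxes are present; an absent one reads None from the start
- box2_c (a point): another such box, the same in every way as box0 (same point and axes); any one of the three may be absent
- lamp: fixed low lamp: aluminium bar 410 mm wide (y), 75 deep (x), underside 52 and top 68 mm above the table, on 15 mm end posts (y +-190 mm is clear). Origin: on the table under the bar's middle. Its open front faces -x, to the robot; at the back a stop rail 20 mm high has its face at x = +37.5 mm. It takes three boxes side by side, e.g. at y = -135, 0, 135 mm
- lamp_home (a point): where the centre of a box is when home under the middle of the lamp: lamp's axes, x = -17.5 mm from the lamp's origin, 22 mm up; 35 mm of the box then sticks out in front of the bar. The boxes slide on the bare table with their long side along the lamp's x
- carrier_top (a point): fixed dispatch carrier, blue with a white lid, 150 mm long (x), 96 wide (y), 70 high. Point: centre of the lid's top face. The lid has the same four recesses (17 mm square, 5 mm deep, at x +-44, y +-20 mm) for a box's feet. Centres of boxes seated in a pile on it are 17, 56 and 95 mm above this point
- key_small (a joint): travel of the small key of the lamp's console: 0 up, 0.006 m fully down; springs back; about 1.5 N to start and 5 N fully down; it counts as pressed beyond 0.004 m
- key_small_top (a point): centre of the top face of the small key, round, white, 20 mm across, on a low fixed console; its top is 52 mm above the table and 10 mm proud of its collar. The three keys stand in a row 50 mm apart, in any order; press straight down
- key_medium (a joint): travel of the medium key of the lamp's console: 0 up, 0.006 m fully down; springs back; about 1.5 N to start and 5 N fully down; it counts as pressed beyond 0.004 m
- key_medium_top (a point): centre of the top face of the medium key, round, white, 28 mm across, on a low fixed console; its top is 52 mm above the table and 10 mm proud of its collar. The three keys stand in a row 50 mm apart, in any order; press straight down
- key_large (a joint): travel of the large key of the lamp's console: 0 up, 0.006 m fully down; springs back; about 1.5 N to start and 5 N fully down; it counts as pressed beyond 0.004 m
- key_large_top (a point): centre of the top face of the large key, round, white, 36 mm across, on a low fixed console; its top is 52 mm above the table and 10 mm proud of its collar. The three keys stand in a row 50 mm apart, in any order; press straight down
- pen: bystander: black pen 135 mm long (x), between the carrier and the boxes; origin under its middle
- pot: bystander: small jar 56 mm across, 55 mm high, on the right; origin at the centre of its underside
Things that resemble listed ones, but are neither listed nor needed, are in the scene too. Leave any orange or yellow look-alike of the part that bears box1_c alone.

How it is judged:
By the outcome, as a careful person would: the job done as asked, in the order asked, and still so for the second after the job is handed in, with the robot touching nothing.
Of box0, box1, box2 only 2 to 3 are there at a start; the rules pass over those that are not, and their reading is None.
At some moment in a run one of box0, box1, box2 may be knocked a few centimetres aside while the robot is not near it.
Once in a run the grip may slacken for a moment while it holds something.
It also fails if it takes over 210 s, if anything falls off the work surface, if the arm or the gripper's body presses on something with over 40 N, if the wrist force passes 120 N, or if a joint passes its speed limit or range.

## Working session

There is one attempt and no reset: what is moved stays moved. The work goes in short steps, Python scripts to look and compute and a tool call to move; the robot and the scene stay as the last step left them, time stands still between calls to the robot, and variables do not carry over. Pictures are saved under pics/ and viewed, about 12 in all and at most 16, crops included, and the job is handed in when it is done.

Besides the shell and the picture viewer there is one more tool, called as name(argument=value, ...) on one line, values as JSON. drive_tool: Moves the arm, as the interface text tells. Its arguments: {"type":"object","properties":{"steps":{"type":"array","items":{"type":"array"}},"newtons":{"type":"number"}},"required":["steps"]}

```bash
ls; mkdir -p pics
cat > h.py <<'E'
import numpy as np, cv2
from rig import sense,get_image,sign_off,regions_of,tip_of
def snap(cam,fn=None):
    im=get_image(cam)
    if fn: cv2.imwrite('pics/'+fn,im['frame'][:,:,::-1])
    return im
def ray(im,px):
    K=np.array(im['mtx']);k=im['k1']
    d=np.array([k,0,0,0,0],float)
    u=cv2.undistortPoints(np.array([[px]],float),K,d)[0,0]
    R=np.array(im['R']);t=np.array(im['t'])
    return -R.T@t, R.T@np.array([u[0],u[1],1.])
def at_z(im,px,z):
    c,r=ray(im,px); return c+r*(z-c[2])/r[2]
def proj(im,X):
    R=np.array(im['R']);p,_=cv2.projectPoints(np.array(X,float).reshape(-1,1,3),cv2.Rodrigues(R)[0],np.array(im['t'],float),np.array(im['mtx']),np.array([im['k1'],0,0,0,0],float))
    return p[:,0]
E
python3 - <<'E'
from h import *
s=sense(); print({k:np.round(v,3) for k,v in s.items()})
for c in ('scene','top'):
    im=snap(c,c+'0.png')
    print(c,-np.array(im['R']).T@im['t'],im['k1'])
    for n,z in [('box0_c',.022),('lamp',0),('lamp_home',.022),('carrier_top',.07),('key_small_top',.052),('key_medium_top',.052),('key_large_top',.052),('pen',0),('pot',0)]:
        for d in tip_of(c,n)[:5]:
            if d['p']>.2: print(n,round(d['p'],2),np.round(d['pixel'],1),np.round(at_z(im,d['pixel'],z),3))
E
```

```text
pics
{'clock': np.float64(0.0), 'q': array([-1.153,  0.424,  1.631,  0.   ,  1.089, -0.019]), 'joint_vel': array([ 0.001,  0.002, -0.001, -0.001, -0.001, -0.001]), 'joint_torque': array([-1.0000e-03, -5.4462e+01, -2.7367e+01,  6.4000e-02,  2.3000e-02,
       -0.0000e+00]), 'position': array([ 0.264, -0.566,  0.206]), 'ee_rot': array([ 0.976,  0.217, -0.   , -0.001]), 'contact_force': array([-0.134,  1.142,  0.474]), 'ft_torque': array([ 0.01 , -0.034,  0.042]), 'gripper_width': np.float64(0.088)}
scene [0.79915335 0.47338465 0.81061804] -0.11042473956947924
lamp 0.78 [246.5 299.3] [ 0.642 -0.046  0.   ]
carrier_top 0.95 [420.4 325.7] [0.41  0.243 0.07 ]
key_small_top 0.44 [371.9 389.9] [0.56  0.284 0.052]
key_medium_top 0.59 [387.1 416.8] [0.569 0.338 0.052]
key_large_top 0.93 [404.2 439. ] [0.57  0.384 0.052]
pen 0.66 [336.3 268.6] [ 0.431 -0.001  0.   ]
pot 0.8 [208.9 172.1] [ 0.528 -0.482  0.   ]
top [ 0.2723427  -0.04871049  1.27029561] -0.08620197864922197
lamp 0.69 [324.6 178.7] [ 0.642 -0.039  0.   ]
carrier_top 0.76 [218.1 254. ] [0.414 0.241 0.07 ]
key_small_top 0.63 [205.9 199.8] [0.566 0.286 0.052]
key_medium_top 0.51 [187.  199.7] [0.566 0.338 0.052]
pen 0.73 [308.4 249. ] [0.439 0.004 0.   ]
pot 0.82 [482.2 214. ] [ 0.544 -0.488  0.   ]
pot 0.31 [440.7 197. ] [ 0.592 -0.37   0.   ]
```

View pics/scene0.png

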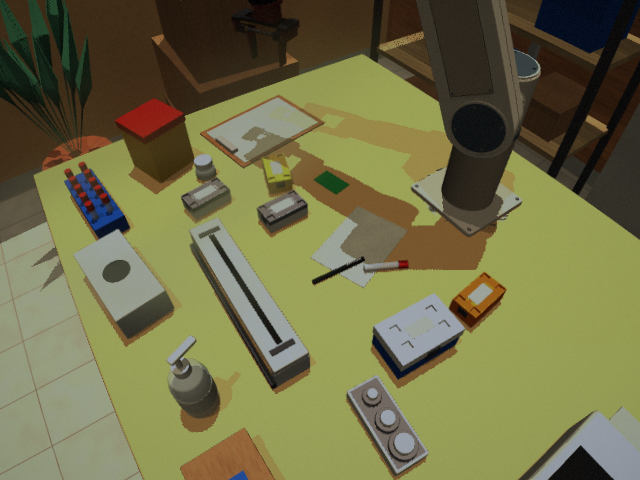

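View pics/top0.png

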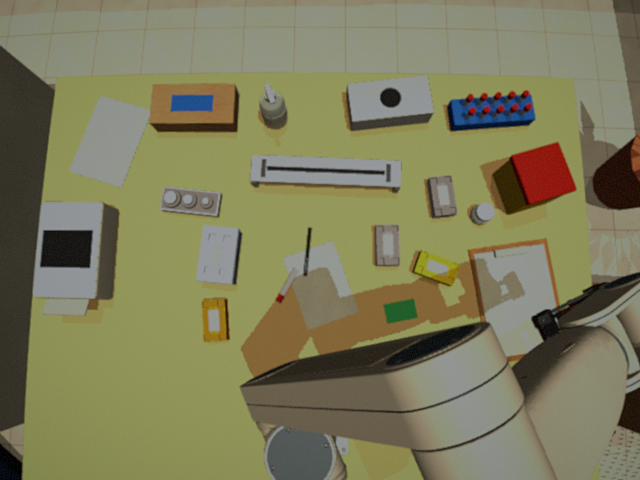

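Run:
```python
from h import *
for c in ('scene','top'):
    im=get_image(c)
    for n in ('box0_c','box1_c'):
        for d in tip_of(c,n): print(c,n,round(d['p'],2),np.round(d['pixel'],1),np.round(at_z(im,d['pixel'],.022),3))
    for d in regions_of(c,'box0_c'): print(c,round(d['p'],2),d['extent'],d['region'].sum())
    for n in ('key_small_top','key_medium_top','key_large_top'):
        for d in tip_of(c,n): print(c,n,round(d['p'],2),np.round(d['pixel'],1),np.round(at_z(im,d['pixel'],.052),3))
```

```text
scene box1_c 0.79 [281.5 213. ] [ 0.452 -0.207  0.022]
scene box1_c 0.76 [476.3 301.4] [0.245 0.256 0.022]
scene box1_c 0.75 [275.3 173. ] [ 0.387 -0.346  0.022]
scene key_small_top 0.56 [375.1 390.3] [0.556 0.288 0.052]
scene key_small_top 0.2 [207.8 194.2] [ 0.584 -0.344  0.052]
scene key_medium_top 0.48 [387.9 419. ] [0.57  0.341 0.052]
scene key_large_top 0.75 [402.6 437.5] [0.57  0.38  0.052]
scene key_large_top 0.28 [244.8 302.8] [ 0.659 -0.007  0.052]
top box1_c 0.83 [387.8 246.6] [ 0.445 -0.214  0.022]
top box1_c 0.7 [217.7 321.7] [0.236 0.246 0.022]
top box1_c 0.58 [434.1 270. ] [ 0.382 -0.34   0.022]
top key_small_top 0.46 [203.5 201.7] [0.56  0.292 0.052]
top key_small_top 0.35 [307.3 251.6] [0.425 0.005 0.052]
top key_medium_top 0.39 [185.8 200.3] [0.564 0.342 0.052]
top key_large_top 0.53 [167.7 197.5] [0.572 0.393 0.052]
```

The scene shows two grey-white boxes with dark clips: A at scene (282,211) / top (387,246), and B at scene (206,197) / top (442,196). Look-alikes for them:
- Yellow box at top (435,268).
- Orange box at top (215,320).
- White device with a dark disc at top (390,100).
- Carrier at top (219,254).

I choose A and B. The pot is the white jar at top (482,213), and the keys at top (207/188/170,200) run small to large.

drive_tool(steps=[[[0.03,0.03,0.04],[0,0,-5],1],[[0.05,0.06,0.08],[0,0,-10],1],[[0.07,0.1,0.1],[0,0,-15],1],[[0.09,0.14,0.12],[0,0,-20],1],[[0.11,0.18,0.12],[0,0,-25],1],[[0.12,0.22,0.12],[0,0,-25],1],[[0.13,0.25,0.12],[0,0,-25],1],[[0.13,0.25,0.12],[0,0,-25],1]])

```text
clock: 2.37
position: [0.395, -0.3136, 0.328]
ee_rot: [1.0, 0.001, 0.001, 0.0]
contact_force: [0.3, 1.0, -1.2]
gripper_width: 0.0876
```

Run:
```python
from h import *
s=sense(); print(s['position'],s['ee_rot'])
im=snap('wrist','w1.png')
print(-np.array(im['R']).T@im['t'],np.array(im['R'])[2])
for c in ('wrist','scene','top'):
    im=snap(c)
    for n in ('box1_c','box2_c'):
        for d in tip_of(c,n): print(c,n,round(d['p'],2),np.round(d['pixel'],1),np.round(at_z(im,d['pixel'],.022),3))
    for n,z in (('box2_c',.044),('lamp',.068),('carrier_top',.07),('key_large_top',.042)):
        for d in regions_of(c,n): 
            if d['p']<.3: continue
            ct=max(cv2.findContours(d['region'].astype(np.uint8),0,1)[0],key=len)[:,0]
            P=np.array([at_z(im,p,z)[:2] for p in ct.astype(float)],np.float32)
            r=cv2.minAreaRect(P*1000)
            print(c,n,round(d['p'],2),d['extent'],np.round(r[0]),np.round(r[1]),round(r[2],1))
```

```text
[ 0.39502356 -0.31362651  0.32799894] [9.99999693e-01 5.81044439e-04 5.21338475e-04 6.06773557e-05]
[ 0.46024321 -0.31325649  0.50558713] [-2.38726716e-01 -2.25547933e-04 -9.71086764e-01]
wrist box1_c 0.94 [239.1 152.6] [ 0.447 -0.211  0.022]
wrist box1_c 0.86 [354.6 199.2] [ 0.394 -0.343  0.022]
wrist box2_c 0.78 [379.8  21.3] [ 0.586 -0.367  0.022]
wrist box2_c 0.73 [349.3, 0.0, 418.9, 80.3] [ 565. -367.] [78. 67.] 6.2
wrist lamp 0.58 [252.6, 0.0, 272.4, 11.7] [ 589. -246.] [18.  9.] 89.5
scene box1_c 0.87 [278.8 210.2] [ 0.452 -0.219  0.022]
scene box1_c 0.68 [277.5 174.8] [ 0.386 -0.336  0.022]
scene box1_c 0.56 [477.5 302.2] [0.245 0.259 0.022]
scene box2_c 0.78 [208.5 192.8] [ 0.571 -0.38   0.022]
scene box2_c 0.72 [183.9, 174.1, 228.0, 217.6] [ 589. -345.] [121. 102.] 4.9
scene lamp 0.91 [191.4, 219.3, 307.1, 388.1] [654. -29.] [441.  96.] 87.7
scene lamp 0.43 [368.5, 386.4, 376.8, 400.4] [570. 294.] [18. 14.] 51.8
scene carrier_top 0.59 [372.6, 293.5, 464.5, 379.4] [426. 251.] [113. 174.] 84.6
scene key_large_top 0.64 [395.0, 430.4, 416.0, 456.3] [572. 387.] [36. 33.] 5.8
top box1_c 0.85 [432.5 269.8] [ 0.382 -0.336  0.022]
top box1_c 0.7 [387.5 245.1] [ 0.449 -0.214  0.022]
top box1_c 0.62 [216.2 322.8] [0.233 0.25  0.022]
top box2_c 0.91 [439.5 196.7] [ 0.587 -0.361  0.022]
top box2_c 0.65 [426.8, 173.8, 455.7, 218.6] [ 582. -360.] [117.  76.] 7.2
top box2_c 0.57 [255.0, 152.9, 399.9, 195.2] [645. -41.] [415.  93.] 88.3
top lamp 0.91 [250.5, 154.8, 402.6, 194.3] [640. -41.] [412.  94.] 88.3
top carrier_top 0.95 [195.5, 228.8, 242.1, 283.4] [414. 238.] [110. 149.] 85.2
top key_large_top 0.58 [166.0, 190.8, 179.3, 204.3] [577. 391.] [40. 35.] 46.7
```

View pics/w1.png

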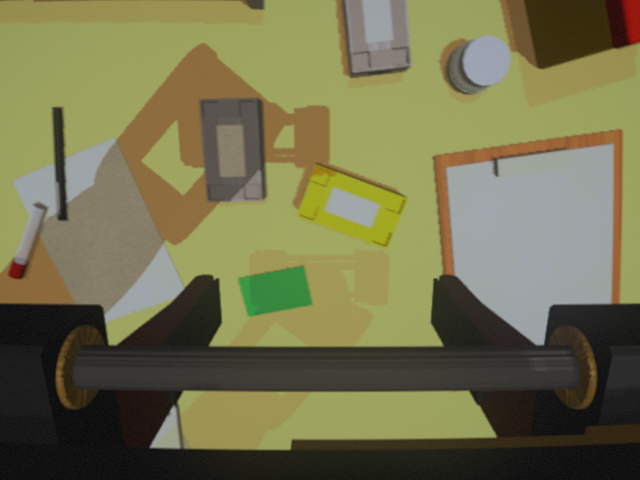

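Run:
```python
from h import *
im=snap('wrist')
for n,cs in dict(A=[(200,100),(262,97),(266,199),(208,202)]).items():
    P=np.array([at_z(im,c,.044)[:2] for c in cs]);print(n,P.round(3),P.mean(0))
for d in regions_of('wrist','box1_c'):
    ct=max(cv2.findContours(d['region'].astype(np.uint8),0,1)[0],key=len)[:,0]
    P=np.array([at_z(im,p,.044)[:2] for p in ct.astype(float)],np.float32)
    r=cv2.minAreaRect(P*1000); print(round(d['p'],2),d['extent'],r)
```

```text
A [[ 0.501 -0.183]
 [ 0.503 -0.249]
 [ 0.395 -0.25 ]
 [ 0.392 -0.185]] [ 0.44754212 -0.21638016]
0.8 [293.9, 159.8, 408.2, 247.6] ((387.60137939453125, -343.3988342285156), (112.49104309082031, 65.97256469726562), 69.77719116210938)
0.76 [196.5, 99.5, 268.0, 199.8] ((448.054931640625, -214.40982055664062), (109.6757583618164, 68.66352844238281), 1.2413511276245117)
```

drive_tool(steps=[[[0.005,0.035,-0.02],[0,0,1],1],[[0.015,0.07,-0.05],[0,0,1],1],[[0.015,0.097,-0.09],[0,0,1],1],[[0.015,0.097,-0.13],[0,0,1],1],[[0.015,0.097,-0.17],[0,0,1],1],[[0.015,0.097,-0.21],[0,0,1],1],[[0.015,0.097,-0.24],[0,0,1],1],[[0.015,0.097,-0.25],[0,0,1],1]])

```text
clock: 4.23
position: [0.4067, -0.2175, 0.0732]
ee_rot: [1.0, 0.009, -0.003, -0.002]
contact_force: [-0.6, -0.5, 0.3]
gripper_width: 0.0877
```

drive_tool(steps=[[[0,0,-0.025],[0,0,0],1],[[0,0,-0.045],[0,0,0],1],[[0,0,-0.058],[0,0,0],1],[[0,0,-0.061],[0,0,0],1],[[0,0,-0.061],[0,0,0],0],[[0,0,-0.061],[0,0,0],-1],[[0,0,-0.061],[0,0,0],-1],[[0,0,-0.061],[0,0,0],-1]], newtons=30)

```text
clock: 4.9
position: [0.4098, -0.2194, 0.0173]
ee_rot: [1.0, 0.009, 0.001, 0.0]
contact_force: [-0.6, 3.5, 1.4]
gripper_width: 0.0646
```

drive_tool(steps=[[[0,0,0.001],[0,0,0],-1],[[0.02,0,0.002],[0,0,-1],-1],[[0.05,0,0.002],[0,0,-3],-1],[[0.08,0.02,0.002],[0,0,-3],-1],[[0.08,0.05,0.002],[0,0,-3],-1],[[0.08,0.08,0.002],[0,0,-3],-1],[[0.08,0.115,0.002],[0,0,-3],-1],[[0.08,0.137,0.001],[0,0,-3],-1]])

```text
clock: 5.57
position: [0.4892, -0.0801, 0.0176]
ee_rot: [1.0, -0.017, 0.0, -0.0]
contact_force: [0.5, 0.6, -1.4]
gripper_width: 0.062
```

Run:
```python
from h import *
im=snap('wrist','w2.png'); s=sense();print(s['position'],s['contact_force'],s['gripper_width'])
for n,z in (('lamp',.068),('box1_c',.044)):
  for d in regions_of('wrist',n):
    ct=max(cv2.findContours(d['region'].astype(np.uint8),0,1)[0],key=len)[:,0]
    P=np.array([at_z(im,p,z)[:2] for p in ct.astype(float)],np.float32)
    r=cv2.minAreaRect(P*1000); print(n,round(d['p'],2),d['extent'],r)
for d in tip_of('wrist','lamp'): print(d, at_z(im,d['pixel'],0))
```

```text
[ 0.48876474 -0.07780207  0.01743123] [-0.99582355  4.61100706  0.39055801] 0.06171484372773441
box1_c 0.81 [223.6, 52.1, 410.1, 346.0] ((528.2205810546875, -79.51590728759766), (110.12449645996094, 62.04192352294922), 0.37483784556388855)
```

View pics/w2.png

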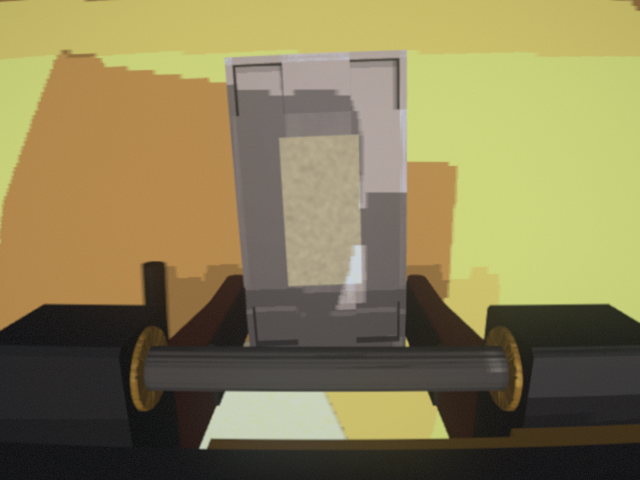

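The box is held squarely: its lid spans wrist pixels (230–405, 52–345), with the fingers at its rear. Now I push it in.

drive_tool(steps=[[[0.02,0,0],[0,0,0],-1],[[0.04,-0.001,0],[0,0,0],-1],[[0.06,-0.002,0],[0,0,0],-1],[[0.075,-0.002,0],[0,0,0],-1],[[0.085,-0.003,0],[0,0,0],-1],[[0.09,-0.003,0],[0,0,0],-1],[[0.093,-0.003,0],[0,0,0],-1],[[0.093,-0.003,0],[0,0,0],-1]])

```text
clock: 6.43
position: [0.5823, -0.086, 0.0174]
ee_rot: [1.0, -0.018, -0.0, 0.0]
contact_force: [-0.0, -2.0, 0.1]
gripper_width: 0.0616
```

drive_tool(steps=[[[0.002,0,0],[0,0,0],-1],[[0.003,0,0],[0,0,0],-1],[[0.004,0,0],[0,0,0],-1],[[0.005,0,0],[0,0,0],-1],[[0.005,0,0],[0,0,0],-1]])

```text
clock: 6.85
position: [0.5873, -0.0851, 0.0173]
ee_rot: [1.0, -0.017, -0.0, -0.0]
contact_force: [-3.4, 0.5, 2.7]
gripper_width: 0.0619
```

drive_tool(steps=[[[0.001,0,0],[0,0,0],-1],[[0.002,0,0],[0,0,0],-1],[[0.003,0,0],[0,0,0],-1],[[0.003,0,0],[0,0,0],-1]])

```text
clock: 7.18
position: [0.5887, -0.0851, 0.0173]
ee_rot: [1.0, -0.017, -0.002, -0.0]
contact_force: [-9.3, -1.2, 9.5]
gripper_width: 0.0617
```

drive_tool(steps=[[[0.001,0,0],[0,0,0],-1],[[0.002,0,0],[0,0,0],-1],[[0.003,0,0],[0,0,0],-1],[[0.003,0,0],[0,0,0],-1]])

```text
clock: 7.52
position: [0.5887, -0.085, 0.0172]
ee_rot: [1.0, -0.017, -0.005, -0.0]
contact_force: [-18.3, -1.1, 18.4]
gripper_width: 0.0616
```

drive_tool(steps=[[[-0.001,0,0],[0,0,0],-1],[[-0.003,0,0],[0,0,0],-1],[[-0.003,0,0],[0,0,0],0.3],[[-0.003,0,0],[0,0,0],1],[[-0.003,0,0],[0,0,0],1],[[-0.003,0,0],[0,0,0],1]])

```text
clock: 8.02
position: [0.5915, -0.0853, 0.0174]
ee_rot: [1.0, -0.017, 0.001, 0.0]
contact_force: [0.0, 0.1, -0.5]
gripper_width: 0.0785
```

drive_tool(steps=[[[0,0,0.03],[0,0,0],1],[[0,0,0.07],[0,0,0],1],[[-0.03,-0.02,0.11],[0,0,1],1],[[-0.07,-0.06,0.15],[0,0,4],1],[[-0.1,-0.1,0.18],[0,0,6],1],[[-0.12,-0.14,0.2],[0,0,8],1],[[-0.12,-0.18,0.2],[0,0,8],1],[[-0.12,-0.2,0.2],[0,0,8],1]])

```text
clock: 8.68
position: [0.4772, -0.258, 0.2123]
ee_rot: [0.999, 0.053, 0.001, 0.001]
contact_force: [0.3, 0.8, -1.0]
gripper_width: 0.0876
```

```bash
cat >> h.py <<'E'
def rects(c,n,z,thr=.3):
  im=get_image(c)
  for d in regions_of(c,n):
    if d['p']<thr: continue
    ct=max(cv2.findContours(d['region'].astype(np.uint8),0,1)[0],key=len)[:,0]
    P=np.array([at_z(im,p,z)[:2] for p in ct.astype(float)],np.float32)
    r=cv2.minAreaRect(P*1000); print(c,n,round(d['p'],2),np.round(d['extent']),np.round(r[0],1),np.round(r[1],1),round(r[2],1))
def tips(c,n,z,thr=.3):
  im=get_image(c)
  for d in tip_of(c,n):
    if d['p']>=thr: print(c,n,round(d['p'],2),np.round(d['pixel'],1),np.round(at_z(im,d['pixel'],z),4))
E
python3 - <<'E'
from h import *
im=snap('wrist','w3.png'); s=sense();print(s['position'])
rects('wrist','box2_c',.044);tips('wrist','box2_c',.022);tips('wrist','lamp',0)
rects('wrist','lamp',.068)
E
```

```text
[ 0.47737567 -0.2650179   0.21394134]
wrist box2_c 0.7 [415.  23. 509. 172.] [ 585.6 -362.6] [110.5  71.5] 7.0
wrist box2_c 0.59 [463.7  99.1] [ 0.5885 -0.3656  0.022 ]
wrist lamp 0.69 [  3.   2. 343.  70.] [ 605.8 -126. ] [ 45.8 247. ] 4.5
```

View pics/w3.png

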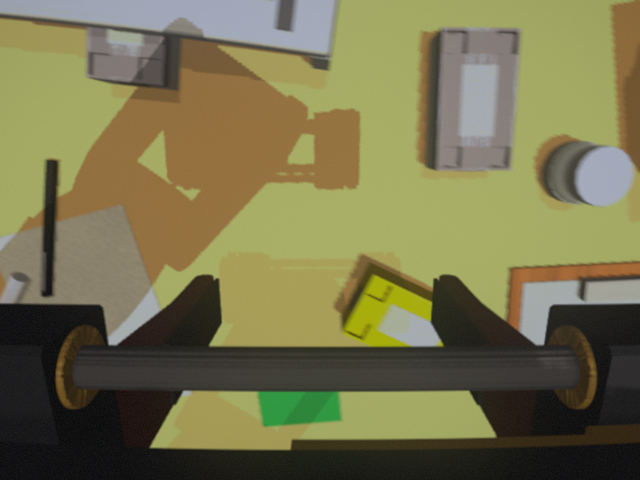

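Run:
```python
from h import *
im=snap('wrist'); s=sense();print(s['position'],s['ee_rot'])
P=np.array([at_z(im,c,.044)[:2] for c in [(440,29),(520,29),(512,170),(440,170)]]);print(P.round(4),P.mean(0))
print(np.degrees(np.arctan2(*(P[0]-P[3])[::-1])),np.degrees(np.arctan2(*(P[1]-P[2])[::-1])))
print('pot',at_z(im,(606,175),.055), at_z(im,(578,175),.055))
print('Acorners lid',[at_z(im,p,.044).round(4) for p in ((88,76),(165,86))])
print('bar front',[at_z(im,p,.068).round(4) for p in ((0,14),(331,56))],'bar bottom right')
```

```text
[ 0.47780232 -0.25552541  0.20952675] [ 9.98566871e-01  5.35161692e-02 -3.75714056e-04 -2.88272861e-04]
[[ 0.634  -0.3258]
 [ 0.642  -0.3876]
 [ 0.535  -0.4024]
 [ 0.5282 -0.3431]] [ 0.58481969 -0.36471832]
9.244752593058916 7.874680993051127
pot [ 0.54056601 -0.47595481  0.055     ] [ 0.53774043 -0.45241059  0.055     ]
Acorners lid [array([ 0.5725, -0.0558,  0.044 ]), array([ 0.5703, -0.118 ,  0.044 ])]
bar front [array([ 0.6093, -0.0017,  0.068 ]), array([ 0.6008, -0.2455,  0.068 ])] bar bottom right
```

drive_tool(steps=[[[0.015,-0.03,0],[0,0,2.5],1],[[0.03,-0.055,-0.01],[0,0,2.5],1],[[0.045,-0.085,-0.02],[0,0,2.5],1],[[0.07,-0.11,-0.03],[0,0,2.5],1],[[0.07,-0.113,-0.06],[0,0,2.5],1],[[0.07,-0.113,-0.09],[0,0,2.5],1],[[0.07,-0.113,-0.11],[0,0,2.5],1],[[0.07,-0.113,-0.11],[0,0,2.5],1]])

```text
clock: 9.85
position: [0.545, -0.367, 0.0947]
ee_rot: [0.997, 0.075, -0.003, -0.003]
contact_force: [-1.5, 0.5, -0.5]
gripper_width: 0.0876
```

Run:
```python
from h import *
im=snap('wrist'); s=sense();print(s['position'],s['ee_rot'])
rects('wrist','box2_c',.044);print(sense()['position'])
```

```text
[ 0.54629486 -0.36788507  0.09732536] [ 0.9971876   0.07489269 -0.00217498 -0.00180089]
wrist box2_c 0.95 [279.  76. 400. 281.] [ 586.4 -366.1] [110.4  62.8] 6.3
[ 0.54838974 -0.36952433  0.10089857]
```

drive_tool(steps=[[[0,0,-0.03],[0,0,0],1],[[0,0,-0.06],[0,0,0],1],[[0,0,-0.078],[0,0,0],1],[[0,0,-0.083],[0,0,0],1],[[0,0,-0.083],[0,0,0],0],[[0,0,-0.083],[0,0,0],-1],[[0,0,-0.083],[0,0,0],-1],[[0,0,-0.083],[0,0,0],-1]])

```text
clock: 10.67
position: [0.5487, -0.3706, 0.0191]
ee_rot: [0.997, 0.074, 0.001, 0.001]
contact_force: [0.7, 0.7, -0.5]
gripper_width: 0.0645
```

drive_tool(steps=[[[0,0,0],[0,0,0],-1],[[0,0,0.001],[0,0,0],-1],[[-0.025,0,0.002],[0,0,0],-1],[[-0.05,0,0.002],[0,0,-1],-1],[[-0.063,0.02,0.002],[0,0,-3],-1],[[-0.063,0.05,0.002],[0,0,-5],-1],[[-0.063,0.08,0.002],[0,0,-7],-1]])

```text
clock: 11.25
position: [0.4834, -0.2898, 0.0193]
ee_rot: [1.0, 0.011, 0.0, 0.0]
contact_force: [0.9, -1.6, -1.9]
gripper_width: 0.0621
```

drive_tool(steps=[[[0,0.03,0],[0,0,-1.5],-1],[[0,0.06,0],[0,0,-3.6],-1],[[0,0.08,0],[0,0,-3.6],-1],[[0,0.1,0],[0,0,-3.6],-1],[[0,0.1025,-0.001],[0,0,-3.6],-1],[[0,0.1025,-0.001],[0,0,-3.6],-1]])

```text
clock: 11.75
position: [0.4839, -0.1854, 0.0189]
ee_rot: [1.0, -0.017, -0.001, -0.001]
contact_force: [-3.2, 8.6, 11.9]
gripper_width: 0.0619
```

Run:
```python
from h import *
im=snap('wrist'); s=sense();print(s['position'],s['ee_rot'],s['gripper_width'])
rects('wrist','box2_c',.044);print(sense()['position'])
snap('top','t2.png')
tips('top','box1_c',.022);tips('top','box2_c',.022)
```

```text
[ 0.48403526 -0.18575693  0.01893668] [ 9.99846198e-01 -1.75114835e-02 -6.45245820e-04 -7.15880578e-04] 0.06156169319164504
wrist box2_c 0.85 [244.  54. 427. 347.] [ 522.5 -188. ] [ 62.2 109.5] 86.5
[ 0.48418534 -0.18630372  0.01893809]
top box1_c 0.73 [214.7 319.7] [0.241  0.2543 0.022 ]
top box1_c 0.62 [341.3 183.2] [ 0.6231 -0.086   0.022 ]
top box1_c 0.47 [434.  270.5] [ 0.3801 -0.3402  0.022 ]
```

drive_tool(steps=[[[0.02,0,0.001],[0,0,0],-1],[[0.04,-0.001,0.001],[0,0,0],-1],[[0.06,-0.002,0.001],[0,0,0],-1],[[0.075,-0.003,0.001],[0,0,0],-1],[[0.085,-0.003,0.001],[0,0,0],-1],[[0.09,-0.003,0.001],[0,0,0],-1],[[0.094,-0.003,0.001],[0,0,0],-1],[[0.094,-0.003,0.001],[0,0,0],-1]])

```text
clock: 12.82
position: [0.5784, -0.1902, 0.019]
ee_rot: [1.0, -0.018, -0.0, -0.0]
contact_force: [0.3, 0.1, -2.3]
gripper_width: 0.0617
```

drive_tool(steps=[[[0.002,0,0],[0,0,0],-1],[[0.003,0,0],[0,0,0],-1],[[0.004,0,0],[0,0,0],-1],[[0.006,0,0],[0,0,0],-1],[[0.006,0,0],[0,0,0],-1]])

```text
clock: 13.23
position: [0.5848, -0.1903, 0.0191]
ee_rot: [1.0, -0.018, 0.0, 0.0]
contact_force: [-0.1, 0.2, -1.6]
gripper_width: 0.0614
```

drive_tool(steps=[[[0.001,0,0],[0,0,0],-1],[[0.002,0,0],[0,0,0],-1],[[0.003,0,0],[0,0,0],-1],[[0.003,0,0],[0,0,0],-1]])

```text
clock: 13.57
position: [0.5853, -0.1902, 0.0189]
ee_rot: [1.0, -0.018, -0.002, -0.0]
contact_force: [-8.1, -1.6, 4.4]
gripper_width: 0.0625
```

Contact came at x≈0.585, as predicted. I press a little more, release and back off with a look.

drive_tool(steps=[[[0.001,0,0],[0,0,0],-1],[[0.002,0,0],[0,0,0],-1],[[0.002,0,0],[0,0,0],-1]])

```text
clock: 13.82
position: [0.5853, -0.1902, 0.0188]
ee_rot: [1.0, -0.018, -0.004, -0.0]
contact_force: [-15.2, -2.2, 9.5]
gripper_width: 0.0618
```

drive_tool(steps=[[[-0.001,0,0],[0,0,0],-1],[[-0.003,0,0],[0,0,0],-1],[[-0.003,0,0],[0,0,0],0.3],[[-0.003,0,0],[0,0,0],1],[[-0.003,0,0],[0,0,0],1],[[-0.003,0,0],[0,0,0],1]])

```text
clock: 14.32
position: [0.5877, -0.1904, 0.0194]
ee_rot: [1.0, -0.018, 0.001, 0.0]
contact_force: [0.3, -1.0, -0.2]
gripper_width: 0.0781
```

drive_tool(steps=[[[0,0,0.03],[0,0,0],1],[[0,0,0.07],[0,0,0],1],[[-0.03,0,0.1],[0,0,0],1],[[-0.06,0.01,0.12],[0,0,0],1],[[-0.09,0.03,0.14],[0,0,0],1],[[-0.11,0.05,0.15],[0,0,0],1],[[-0.12,0.05,0.15],[0,0,0],1],[[-0.12,0.05,0.15],[0,0,0],1]])

```text
clock: 14.98
position: [0.4656, -0.1397, 0.17]
ee_rot: [1.0, -0.018, 0.001, 0.0]
contact_force: [-0.9, -0.2, 0.0]
gripper_width: 0.0879
```

Run:
```python
from h import *
im=snap('wrist','w4.png'); s=sense();print(s['position'])
snap('scene','s4.png')
tips('scene','key_small_top',.052);tips('scene','key_medium_top',.052);tips('scene','key_large_top',.052)
```

```text
[ 0.46699496 -0.14039717  0.16965576]
scene key_small_top 0.56 [371.9 390.7] [0.5613 0.2855 0.052 ]
scene key_medium_top 0.45 [388.  419.5] [0.5708 0.3421 0.052 ]
scene key_large_top 0.7 [402.7 440. ] [0.5729 0.3834 0.052 ]
```

View pics/w4.png

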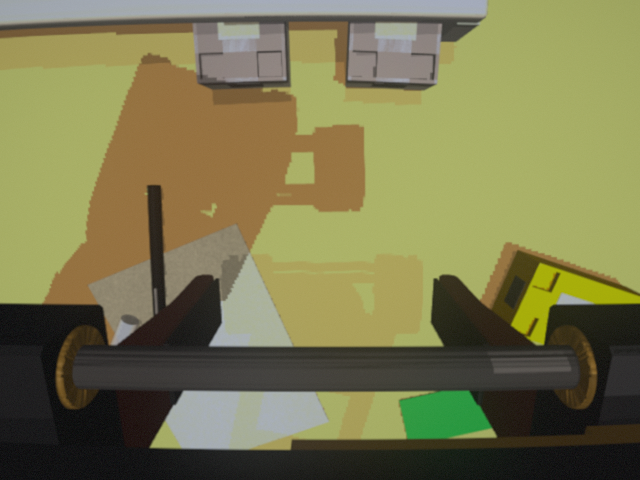

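drive_tool(steps=[[[0,0.035,0.02],[0,0,0],0],[[0,0.075,0.03],[0,0,0],-1],[[0,0.115,0.03],[0,0,0],-1],[[0.01,0.15,0.03],[0,0,0],-1],[[0.02,0.19,0.03],[0,0,0],-1],[[0.03,0.23,0.03],[0,0,0],-1],[[0.03,0.27,0.03],[0,0,0],-1],[[0.03,0.3,0.03],[0,0,0],-1]])

```text
clock: 16.05
position: [0.497, 0.1627, 0.1988]
ee_rot: [1.0, -0.018, 0.0, -0.0]
contact_force: [0.3, -0.4, 0.2]
gripper_width: 0.038
```

drive_tool(steps=[[[0,0.04,0],[0,0,0],-1],[[0,0.08,0],[0,0,0],-1],[[0,0.12,0],[0,0,0],-1],[[0,0.15,0],[0,0,0],-1],[[0,0.17,0],[0,0,0],-1],[[0,0.17,0],[0,0,0],-1]])

```text
clock: 16.55
position: [0.4966, 0.3336, 0.1985]
ee_rot: [1.0, -0.016, 0.0, -0.001]
contact_force: [0.0, 0.2, -0.3]
gripper_width: 0.0009
```

Run:
```python
from h import *
im=snap('wrist','w5.png'); s=sense();print(s['position'],s['gripper_width'])
for n in ('small','medium','large'): tips('wrist','key_%s_top'%n,.052); rects('wrist','key_%s'%n,.052)
tips('wrist','carrier_top',.07)
```

```text
[0.49641394 0.33143583 0.19832346] 0.00032309906795392827
wrist key_small_top 0.95 [379.8 133.4] [0.5644 0.2888 0.052 ]
wrist key_small 0.55 [364. 122. 390. 149.] [564.4 289.1] [19.7 17.6] 88.2
wrist key_medium_top 0.68 [307.2 128.5] [0.5699 0.34   0.052 ]
wrist key_medium 0.86 [292. 108. 329. 149.] [569.6 338.4] [26.4 26.4] 87.8
wrist key_large_top 0.55 [245.1 122.5] [0.5766 0.3869 0.052 ]
wrist key_large 0.67 [223. 102. 269. 152.] [574.5 386.8] [35.2 35.5] 41.2
```

View pics/w5.png

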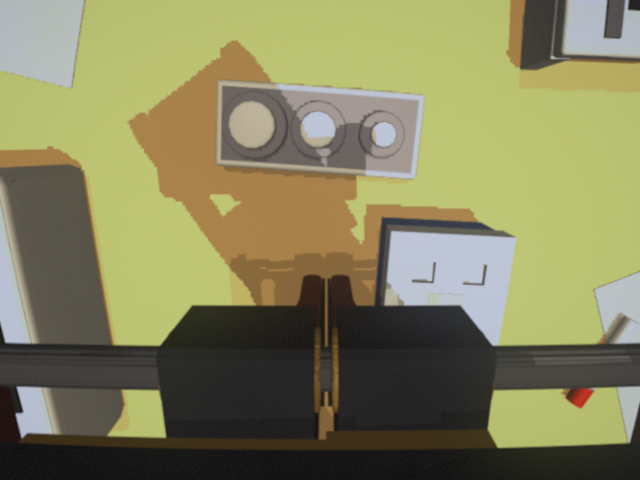

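drive_tool(steps=[[[0.025,-0.015,-0.02],[0,0,0],-1],[[0.05,-0.03,-0.04],[0,0,0],-1],[[0.067,-0.044,-0.06],[0,0,0],-1],[[0.067,-0.044,-0.09],[0,0,0],-1],[[0.067,-0.044,-0.11],[0,0,0],-1],[[0.067,-0.044,-0.118],[0,0,0],-1],[[0.067,-0.044,-0.118],[0,0,0],-1]])

```text
clock: 17.88
position: [0.5621, 0.285, 0.0789]
ee_rot: [1.0, -0.018, -0.002, 0.001]
contact_force: [0.2, 0.9, 0.9]
gripper_width: 0.0004
```

Run:
```python
from h import *
im=snap('top'); s=sense();print(s['position'])
f=im['frame'][130:270,230:420,::-1];cv2.imwrite('pics/t5.png',cv2.resize(f,None,fx=4,fy=4,interpolation=2))
tips('top','box1_c',.022);tips('top','box2_c',.022)
tips('scene','box1_c',.022);tips('scene','box2_c',.022)
```

```text
[0.5630604  0.28571565 0.08059274]
top box1_c 0.88 [216.8 323.2] [0.2317 0.2482 0.022 ]
top box1_c 0.86 [339.8 184.1] [ 0.6204 -0.0818  0.022 ]
top box1_c 0.68 [430.2 267.8] [ 0.3874 -0.3299  0.022 ]
top box2_c 0.74 [379.2 184.9] [ 0.6191 -0.1923  0.022 ]
scene box1_c 0.86 [239.2 276.5] [ 0.6306 -0.0936  0.022 ]
scene box1_c 0.78 [276.8 172.6] [ 0.3825 -0.3452  0.022 ]
scene box1_c 0.68 [475.1 302.2] [0.2489 0.2554 0.022 ]
scene box2_c 0.89 [224.7 241.2] [ 0.6109 -0.2048  0.022 ]
```

View pics/t5.png

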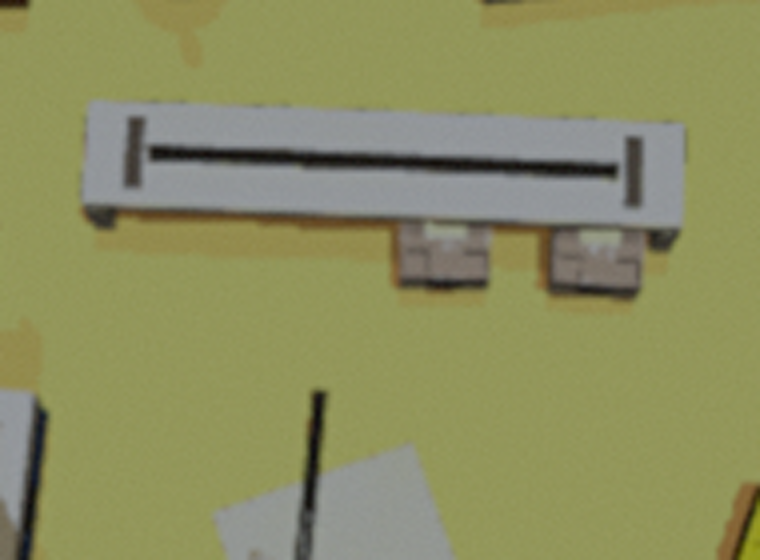

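The top crop shows both boxes home, with equal protrusion at (445,285) and (595,292). Now I press the small key.

drive_tool(steps=[[[0.001,0.003,-0.01],[0,0,0],-1],[[0.001,0.003,-0.018],[0,0,0],-1],[[0.001,0.003,-0.023],[0,0,0],-1],[[0.001,0.003,-0.027],[0,0,0],-1],[[0.001,0.003,-0.028],[0,0,0],-1],[[0.001,0.003,-0.028],[0,0,0],-1]])

```text
clock: 18.83
position: [0.5641, 0.2885, 0.0523]
ee_rot: [1.0, -0.018, -0.001, 0.0]
contact_force: [0.7, 0.3, 1.1]
gripper_width: 0.0002
```

drive_tool(steps=[[[0,0,-0.001],[0,0,0],-1],[[0,0,-0.001],[0,0,0],-1]])

```text
clock: 19.0
position: [0.5646, 0.2888, 0.0521]
ee_rot: [1.0, -0.018, 0.0, -0.0]
contact_force: [-0.6, -0.7, 0.5]
gripper_width: 0.0005
```

Run:
```python
from h import *
im=snap('wrist');f=im['frame'][180:480,200:440,::-1];cv2.imwrite('pics/w6.png',cv2.resize(f,None,fx=2,fy=2))
s=sense();print(s['position'],s['contact_force']); print(proj(im,[(.5644,.289,.052),(.5697,.339,.052)]))
im=snap('scene');f=im['frame'][340:480,310:450,::-1];cv2.imwrite('pics/s6.png',cv2.resize(f,None,fx=4,fy=4,interpolation=2))
```

```text
[0.56468479 0.28879341 0.05227049] [ 0.41057437  1.16813134 -0.3550712 ]
[[326.09127048 288.70512084]
 [214.61206681 281.23681546]]
```

View pics/s6.png

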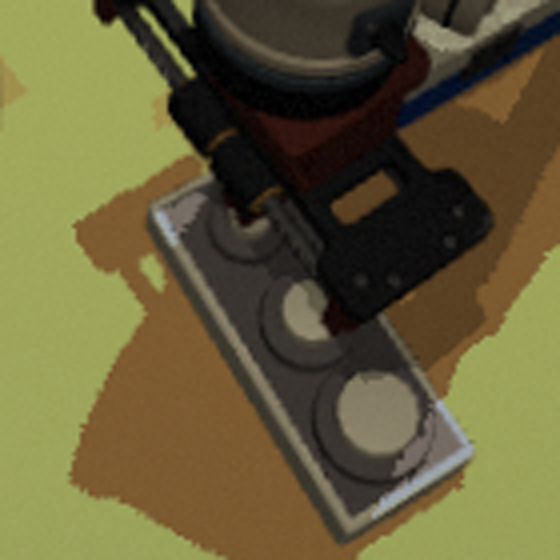

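Run:
```python
from h import *
im=get_image('scene'); p=proj(im,[(.5646,.2888,.044),(.5646,.2888,.052),(.5646,.2888,.12),(.5644,.289,.052),(.5697,.339,.052),(.575,.387,.052),(.56,.335,.042)])
print((p-[310,340])*4)
```

```text
[[244.74302834 219.32189037]
 [246.35521447 212.82963685]
 [261.18368131 152.87168166]
 [246.98666273 212.93235111]
 [309.47904472 310.72087775]
 [372.58076571 409.98417007]
 [317.95964985 297.83655695]]
```

View pics/w6.png

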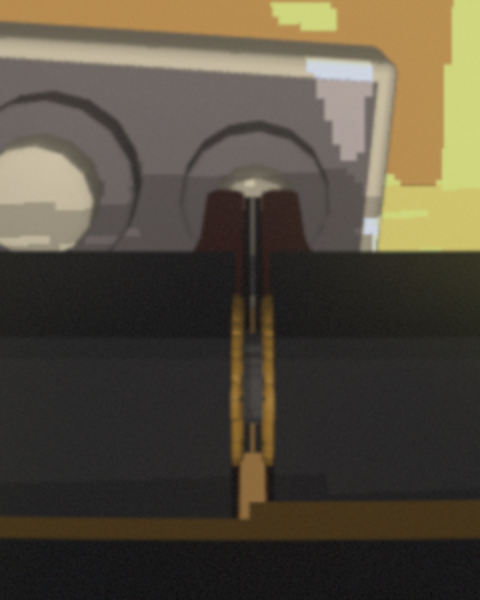

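drive_tool(steps=[[[0,0,-0.001],[0,0,0],-1],[[0,0,-0.002],[0,0,0],-1],[[0,0,-0.002],[0,0,0],-1]])

```text
clock: 19.4
position: [0.5645, 0.2887, 0.05]
ee_rot: [1.0, -0.018, -0.0, 0.0]
contact_force: [-0.3, 0.4, 0.2]
gripper_width: 0.0003
```

drive_tool(steps=[[[0,0,-0.001],[0,0,0],-1],[[0,0,-0.002],[0,0,0],-1],[[0,0,-0.002],[0,0,0],-1]])

```text
clock: 19.65
position: [0.5644, 0.2887, 0.0478]
ee_rot: [1.0, -0.018, -0.0, 0.0]
contact_force: [-0.3, -0.7, -0.5]
gripper_width: 0.0003
```

Run:
```python
from h import *
im=get_image('wrist'); s=sense();print(s['position'],s['contact_force'],s['joint_torque'].round(2))
x,y,z=s['position']
print((proj(im,[(x+.01,y,z-.008),(x-.01,y,z-.008),(x+.01,y,z+.04),(.5644,.289,.052),(.5644+.01,.289,.052),(.5644+.01,.289,.046)])).round(1))
f=im['frame'][240:340,280:380,::-1];f1=cv2.resize(f,None,fx=4,fy=4,interpolation=2)
im=get_image('scene');print(proj(im,[(x,y,z-.008),(.5644,.289,.052)]).round(1))
f=im['frame'][370:430,345:405,::-1];f2=cv2.resize(f,(400,400),interpolation=2)
cv2.imwrite('pics/c7.png',np.hstack([f1,f2]))
```

```text
[0.56441196 0.28872319 0.04790015] [-0.09407107 -0.5733702  -0.18612965] [-0.000e+00 -6.013e+01 -2.077e+01 -2.000e-02 -8.000e-02 -0.000e+00]
[[325.7 261.8]
 [327.2 302.3]
 [325.6 301. ]
 [325.9 291.5]
 [325.  269.9]
 [325.  265.8]]
[[371.  395.6]
 [371.7 393.2]]
```

View pics/c7.png

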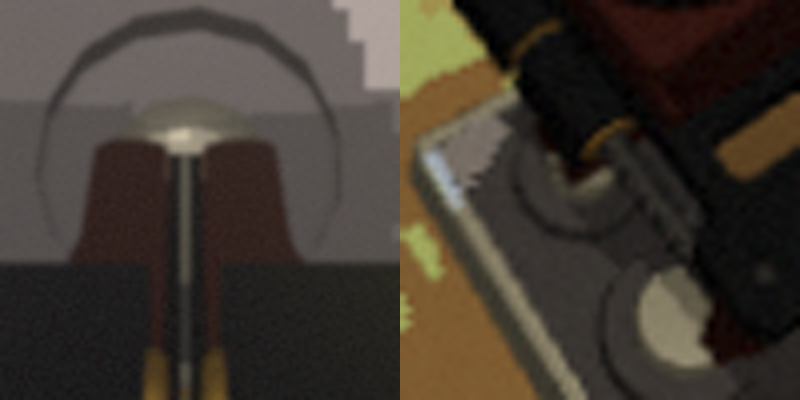

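drive_tool(steps=[[[0,0,-0.001],[0,0,0],-1],[[0,0,-0.002],[0,0,0],-1],[[0,0,-0.002],[0,0,0],-1]])

```text
clock: 20.0
position: [0.5644, 0.2887, 0.0459]
ee_rot: [1.0, -0.018, -0.0, 0.0]
contact_force: [-0.3, -0.7, 0.2]
gripper_width: 0.0007
```

drive_tool(steps=[[[0,0,-0.001],[0,0,0],-1],[[0,0,-0.002],[0,0,0],-1],[[0,0,-0.002],[0,0,0],-1]])

```text
clock: 20.25
position: [0.5644, 0.2887, 0.0438]
ee_rot: [1.0, -0.018, -0.0, 0.0]
contact_force: [0.3, 0.3, 0.8]
gripper_width: 0.0007
```

drive_tool(steps=[[[0,0,-0.001],[0,0,0],-1],[[0,0,-0.002],[0,0,0],-1],[[0,0,-0.002],[0,0,0],-1]])

```text
clock: 20.5
position: [0.5644, 0.2887, 0.0418]
ee_rot: [1.0, -0.018, -0.0, 0.0]
contact_force: [0.5, -1.3, -0.3]
gripper_width: 0.0002
```

Run:
```python
from h import *
im=get_image('wrist'); s=sense();print(s['position'],s['contact_force'])
x,y,z=s['position']
print((proj(im,[(x+.01,y,z-.008),(.5644+.01,.289,.052),(.5644+.01,.289,.046)])).round(1))
f=im['frame'][240:340,280:380,::-1];f1=cv2.resize(f,None,fx=4,fy=4,interpolation=2)
cv2.imwrite('pics/c8.png',f1)
```

```text
[0.56443652 0.28869057 0.04193661] [-0.33795212  0.26126865  0.23552708]
[[325.8 261.8]
 [325.  274.2]
 [325.  269.9]]
```

View pics/c8.png

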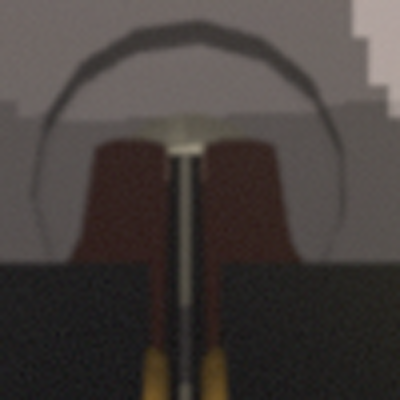

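drive_tool(steps=[[[0,0,-0.001],[0,0,0],-1],[[0,0,-0.002],[0,0,0],-1],[[0,0,-0.002],[0,0,0],-1]])

```text
clock: 20.8
position: [0.5644, 0.2887, 0.0399]
ee_rot: [1.0, -0.018, -0.0, 0.0]
contact_force: [-0.5, 0.2, 0.1]
gripper_width: 0.0005
```

Run:
```python
from h import *
s=sense();print(s['position'],s['contact_force'],s['ft_torque'],s['joint_torque'].round(2),s['gripper_width'])
```

```text
[0.56438589 0.2886735  0.03986363] [-0.46426763  0.16423119  0.0510441 ] [0.09986688 0.01252044 0.05387243] [-0.000e+00 -6.054e+01 -2.054e+01 -2.000e-02 -1.100e-01 -0.000e+00] 0.000549088319113831
```

drive_tool(steps=[[[0,0,0.02],[0,0,0],-1],[[0,0,0.04],[0,0,0],-1],[[0,0,0.045],[0,0,0],-1],[[0,0,0.045],[0,0,0],-1],[[0,0,0.045],[0,0,0],-1]])

```text
clock: 21.22
position: [0.5645, 0.2887, 0.0849]
ee_rot: [1.0, -0.018, 0.0, -0.0]
contact_force: [1.0, 1.0, -0.3]
gripper_width: 0.0009
```

Run:
```python
from h import *
s=sense();print(s['position'],s['contact_force'],s['ft_torque'],s['joint_torque'].round(2),s['gripper_width'])
im=get_image('wrist')
for n in ('small','medium','large'): tips('wrist','key_%s_top'%n,.052); rects('wrist','key_%s'%n,.052)
```

```text
[0.56446029 0.28871285 0.08489522] [ 0.9956171   0.97066818 -0.25098493] [0.06315959 0.02266818 0.01359251] [ 0.000e+00 -6.035e+01 -2.323e+01 -2.000e-02 -8.000e-02 -0.000e+00] 0.0009273658937500877
wrist key_small_top 0.77 [325.3 265.7] [0.5646 0.2891 0.052 ]
wrist key_small 0.88 [308. 244. 344. 280.] [567.2 288.8] [18.3 19. ] 88.5
wrist key_medium_top 0.91 [233.2 263.3] [0.5677 0.3372 0.052 ]
wrist key_medium 0.68 [209. 230. 261. 285.] [571.5 337. ] [26.4 28.7] 59.6
wrist key_large_top 0.58 [139. 253.] [0.5753 0.3872 0.052 ]
wrist key_large 0.9 [108. 220. 180. 287.] [575.9 385.6] [35.3 37.7] 11.0
wrist key_large 0.31 [525.   0. 640. 164.] [652.7 157.9] [76.7 61.9] 0.6
```

drive_tool(steps=[[[0.002,0,-0.025],[0,0,0],-1],[[0.002,0,-0.04],[0,0,0],-1],[[0.002,0,-0.044],[0,0,0],-1],[[0.002,0,-0.046],[0,0,0],-1],[[0.002,0,-0.047],[0,0,0],-1],[[0.002,0,-0.047],[0,0,0],-1]])

```text
clock: 22.37
position: [0.567, 0.289, 0.0387]
ee_rot: [1.0, -0.018, 0.0, -0.0]
contact_force: [0.5, 0.2, 0.8]
gripper_width: 0.0005
```

drive_tool(steps=[[[0,0,-0.001],[0,0,0],-1],[[0,0,-0.001],[0,0,0],-1]])

```text
clock: 22.53
position: [0.567, 0.289, 0.0378]
ee_rot: [1.0, -0.018, 0.001, -0.0]
contact_force: [0.5, 0.1, 0.4]
gripper_width: 0.0004
```

drive_tool(steps=[[[0,0,-0.001],[0,0,0],-1],[[0,0,-0.001],[0,0,0],-1]])

```text
clock: 22.7
position: [0.567, 0.289, 0.0366]
ee_rot: [1.0, -0.018, 0.001, -0.0]
contact_force: [0.9, 0.1, 1.5]
gripper_width: 0.0002
```

drive_tool(steps=[[[0,0,-0.001],[0,0,0],-1],[[0,0,-0.001],[0,0,0],-1]])

```text
clock: 22.87
position: [0.567, 0.289, 0.0354]
ee_rot: [1.0, -0.018, 0.001, -0.0]
contact_force: [0.7, 0.3, 1.7]
gripper_width: 0.0003
```

drive_tool(steps=[[[0,0,-0.001],[0,0,0],-1],[[0,0,-0.002],[0,0,0],-1]])

```text
clock: 23.03
position: [0.567, 0.289, 0.0334]
ee_rot: [1.0, -0.018, 0.0, -0.0]
contact_force: [0.8, 0.7, 3.4]
gripper_width: 0.0005
```

drive_tool(steps=[[[0,0,-0.001],[0,0,0],-1],[[0,0,-0.002],[0,0,0],-1]])

```text
clock: 23.2
position: [0.567, 0.289, 0.0313]
ee_rot: [1.0, -0.018, 0.0, -0.0]
contact_force: [1.1, 0.2, 4.4]
gripper_width: 0.0004
```

drive_tool(steps=[[[0,0,-0.001],[0,0,0],-1],[[0,0,-0.002],[0,0,0],-1]])

```text
clock: 23.37
position: [0.5671, 0.289, 0.0306]
ee_rot: [1.0, -0.018, 0.0, -0.0]
contact_force: [-4.0, -1.9, 25.2]
gripper_width: 0.0
```

drive_tool(steps=[[[0,0,-0.001],[0,0,0],-1],[[0,0,-0.001],[0,0,0],-1]])

```text
clock: 23.53
position: [0.5671, 0.289, 0.0306]
ee_rot: [1.0, -0.018, 0.0, -0.0]
contact_force: [-4.6, -3.0, 23.0]
gripper_width: 0.0004
```

Full travel is confirmed by the hard stop at 25 N; contact came lower than expected. Releasing and pressing the medium key, then the large.

drive_tool(steps=[[[0,0,0.012],[0,0,0],-1],[[0,0,0.025],[0,0,0],-1],[[0.002,0.025,0.025],[0,0,0],-1],[[0.003,0.049,0.025],[0,0,0],-1],[[0.003,0.049,0.014],[0,0,0],-1],[[0.003,0.049,0.007],[0,0,0],-1],[[0.003,0.049,0.003],[0,0,0],-1],[[0.003,0.049,0.003],[0,0,0],-1]])

```text
clock: 24.2
position: [0.5689, 0.3376, 0.0311]
ee_rot: [1.0, -0.018, -0.001, -0.0]
contact_force: [-1.9, 3.7, 5.0]
gripper_width: 0.0007
```

drive_tool(steps=[[[0,0,-0.001],[0,0,0],-1],[[0,0,-0.002],[0,0,0],-1],[[0,0,-0.002],[0,0,0],-1]])

```text
clock: 24.45
position: [0.569, 0.3375, 0.0307]
ee_rot: [1.0, -0.019, -0.001, -0.0]
contact_force: [-6.7, 1.9, 17.6]
gripper_width: 0.0005
```

drive_tool(steps=[[[0,0,0.012],[0,0,0],-1],[[0,0,0.025],[0,0,0],-1],[[0.002,0.025,0.025],[0,0,0],-1],[[0.005,0.048,0.025],[0,0,0],-1],[[0.005,0.048,0.014],[0,0,0],-1],[[0.005,0.048,0.006],[0,0,0],-1],[[0.005,0.048,0.001],[0,0,0],-1],[[0.005,0.048,0.001],[0,0,0],-1]])

```text
clock: 25.12
position: [0.5742, 0.3851, 0.0309]
ee_rot: [1.0, -0.019, -0.001, 0.0]
contact_force: [-3.5, 2.2, 10.1]
gripper_width: 0.0004
```

drive_tool(steps=[[[0,0,-0.001],[0,0,0],-1],[[0,0,-0.001],[0,0,0],-1]])

```text
clock: 25.28
position: [0.5742, 0.3851, 0.0308]
ee_rot: [1.0, -0.019, -0.0, -0.0]
contact_force: [-6.5, 0.8, 17.5]
gripper_width: 0.0003
```

Run:
```python
from h import *
s=sense();print(s['position'],s['contact_force'])
tips('top','box1_c',.022);tips('top','box2_c',.022)
```

```text
[0.5742341  0.38507107 0.03075334] [-6.50829441  0.77099218 17.52456141]
top box1_c 0.9 [217.2 320.5] [0.239  0.2473 0.022 ]
top box1_c 0.78 [433.7 270.1] [ 0.3812 -0.3394  0.022 ]
top box1_c 0.57 [338.6 183.5] [ 0.6221 -0.0785  0.022 ]
top box2_c 0.71 [380.3 183.2] [ 0.6241 -0.1954  0.022 ]
top box2_c 0.58 [218.1 254.3] [0.4192 0.2521 0.022 ]
```

drive_tool(steps=[[[0,0,0.02],[0,0,0],-1],[[0,0,0.06],[0,0,0],0],[[0,0,0.1],[0,0,0],1],[[0,0,0.14],[0,0,0],1],[[-0.03,-0.02,0.165],[0,0,0],1],[[-0.06,-0.05,0.165],[0,0,0],1],[[-0.09,-0.075,0.165],[0,0,0],1],[[-0.12,-0.1,0.165],[0,0,0],1]])

```text
clock: 26.15
position: [0.4521, 0.2827, 0.1934]
ee_rot: [1.0, -0.019, -0.001, 0.001]
contact_force: [0.9, -0.6, -0.0]
gripper_width: 0.0436
```

drive_tool(steps=[[[-0.04,-0.01,0],[0,0,0],1],[[-0.08,-0.02,0],[0,0,0],1],[[-0.11,-0.035,0],[0,0,0],1],[[-0.13,-0.045,0],[0,0,0],1],[[-0.13,-0.045,0],[0,0,0],1]])

```text
clock: 26.57
position: [0.3191, 0.2366, 0.1925]
ee_rot: [1.0, -0.018, -0.003, 0.002]
contact_force: [0.3, -1.0, 0.2]
gripper_width: 0.0772
```

Run:
```python
from h import *
im=snap('wrist','w9.png');s=sense();print(s['position'])
tips('wrist','carrier_top',.07);rects('wrist','carrier_top',.07)
tips('top','box1_c',.022);tips('top','box2_c',.022)
```

```text
[0.32192263 0.23833815 0.19325686]
wrist carrier_top 0.66 [315.5  99.3] [0.4138 0.2421 0.07  ]
wrist carrier_top 0.76 [247.   0. 396. 213.] [411.5 244.1] [ 96.6 143.3] 85.2
wrist carrier_top 0.62 [574.   0. 616. 163.] [424.   48.1] [ 12.  109.1] 84.7
top box1_c 0.77 [219.8 322.7] [0.2332 0.24   0.022 ]
top box1_c 0.74 [431.5 269.1] [ 0.3839 -0.3334  0.022 ]
top box1_c 0.7 [342.4 181.2] [ 0.6289 -0.0891  0.022 ]
top box2_c 0.74 [377.  183.5] [ 0.6231 -0.1861  0.022 ]
```

View pics/w9.png

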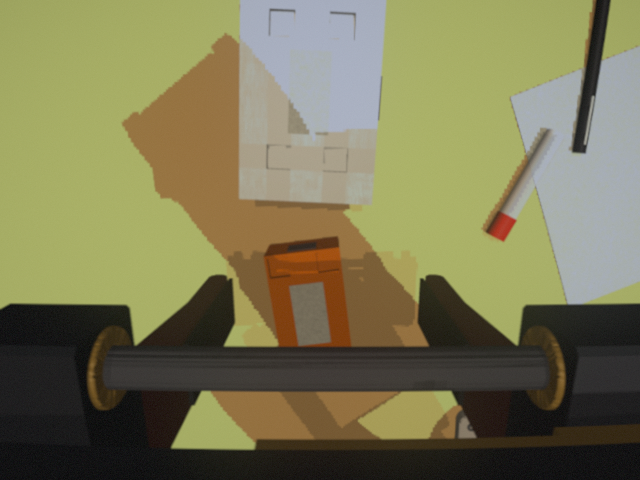

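```bash
cat >> h.py <<'E'
from scipy.optimize import minimize
def fit_lid(im,z,p0,L=None,W=None,rec=True,dbg=None):
    g=cv2.cvtColor(im['frame'],cv2.COLOR_RGB2GRAY)
    e=cv2.Canny(cv2.GaussianBlur(g,(3,3),0),25,60)
    dt=np.minimum(cv2.distanceTransform(255-e,cv2.DIST_L2,5),6).astype(np.float32)
    s=np.linspace(-1,1,25);sq=np.r_[np.c_[s,s*0+1],np.c_[s,s*0-1],np.c_[s*0+1,s],np.c_[s*0-1,s]]
    pts=[]
    if rec: pts+=[sq*.0085+[a*.044,b*.02] for a in(-1,1) for b in (-1,1)]
    if L: pts+=[sq*[L/2,W/2]]*2
    pts=np.vstack(pts)
    def P(p):
        c,n=np.cos(p[2]),np.sin(p[2]);q=pts@np.array([[c,n],[-n,c]])+p[:2]
        return proj(im,np.c_[q,np.full(len(q),z)])
    def cost(p):
        q=P(p); return cv2.remap(dt,q[:,0].astype(np.float32),q[:,1].astype(np.float32),1,borderValue=6).mean()
    best=None
    for dx in(-.004,0,.004):
        for dy in (-.004,0,.004):
            x0=np.array(p0)+[dx,dy,0]
            r=minimize(cost,x0,method='Nelder-Mead',options=dict(initial_simplex=x0+np.array([[0,0,0],[.003,0,0],[0,.003,0],[0,0,.03]])))
            if best is None or r.fun<best.fun: best=r
    if dbg:
        v=im['frame'][:,:,::-1].copy()
        for a in P(best.x): cv2.circle(v,tuple(int(round(t)) for t in a),0,(0,0,255),-1)
        cv2.imwrite('pics/'+dbg,v)
    return best.x[:2].round(4),np.degrees(best.x[2]).round(2),round(best.fun,2)
E
python3 - <<'E'
from h import *
im=get_image('wrist')
print(fit_lid(im,.07,(.4125,.243,-.08),dbg='d1.png'))
print(fit_lid(im,.07,(.4125,.243,-.08),.15,.096,dbg='d2.png'))
E
```

```text
(array([0.4149, 0.2433]), np.float64(-4.67), np.float64(1.92))
(array([0.4148, 0.2439]), np.float64(-4.88), np.float64(2.4))
```

Wrist view: carrier lid at px (240–385, 0–205), with recesses at about (282,22), (343,24), (279,157) and (336,160). The fit puts the carrier at (0.415, 0.2435), yaw −4.8°. The orange look-alike is at (305,290). Now to box A to draw it out.

drive_tool(steps=[[[0.02,-0.035,0],[0,0,0],1],[[0.04,-0.07,0],[0,0,0],1],[[0.06,-0.105,0],[0,0,0],1],[[0.08,-0.14,0],[0,0,0],1],[[0.1,-0.175,0],[0,0,0],1],[[0.12,-0.21,0],[0,0,0],1],[[0.14,-0.245,0],[0,0,0],1],[[0.16,-0.28,0],[0,0,0],1]])

```text
clock: 27.73
position: [0.4853, -0.0414, 0.194]
ee_rot: [1.0, -0.018, 0.0, -0.0]
contact_force: [1.0, 1.0, 0.1]
gripper_width: 0.0878
```

drive_tool(steps=[[[0.02,-0.02,0],[0,0,0],1],[[0.04,-0.04,0],[0,0,0],1],[[0.06,-0.043,-0.02],[0,0,0],1],[[0.06,-0.043,-0.02],[0,0,0],1],[[0.06,-0.043,-0.02],[0,0,0],1]])

```text
clock: 28.15
position: [0.5441, -0.0825, 0.1726]
ee_rot: [1.0, -0.018, -0.002, -0.0]
contact_force: [-0.5, -1.0, 0.7]
gripper_width: 0.0879
```

Run:
```python
from h import *
s=sense();print(s['position'],s['ee_rot'],s['gripper_width'])
rects('wrist','box1_c',.044);rects('wrist','box2_c',.044)
```

```text
[ 0.54406862 -0.08248004  0.17257164] [ 9.99828910e-01 -1.84279546e-02 -1.57829669e-03 -2.64767156e-04] 0.08793091004086162
wrist box1_c 0.73 [284. 145. 373. 192.] [589.9 -84.7] [62.1 35.1] 89.1
wrist box1_c 0.44 [  1.  20. 574. 145.] [648.9 -52.1] [415.9  82.1] 88.1
wrist box2_c 0.88 [419. 140. 517. 191.] [ 586.2 -185.6] [70.4 36.4] 86.5
```

drive_tool(steps=[[[0.03,-0.003,-0.02],[0,0,0],1],[[0.043,-0.003,-0.05],[0,0,0],1],[[0.043,-0.003,-0.09],[0,0,0],1],[[0.043,-0.003,-0.125],[0,0,0],1],[[0.043,-0.003,-0.15],[0,0,0],1],[[0.043,-0.003,-0.156],[0,0,0],1],[[0.043,-0.003,-0.156],[0,0,0],-0.5],[[0.043,-0.003,-0.156],[0,0,0],-1]])

```text
clock: 29.02
position: [0.5882, -0.0851, 0.0194]
ee_rot: [1.0, -0.018, 0.001, 0.0]
contact_force: [0.6, 0.3, 0.8]
gripper_width: 0.0776
```

drive_tool(steps=[[[0,0,0],[0,0,0],-1],[[0,0,0],[0,0,0],-1],[[0,0,0.001],[0,0,0],-1],[[-0.02,0,0.002],[0,0,0],-1],[[-0.05,0.001,0.002],[0,0,0],-1],[[-0.075,0.002,0.002],[0,0,0],-1],[[-0.09,0.003,0.002],[0,0,0],-1],[[-0.1,0.003,0.001],[0,0,0],-1]])

```text
clock: 29.68
position: [0.4875, -0.0823, 0.0203]
ee_rot: [1.0, -0.018, 0.002, 0.0]
contact_force: [4.5, -0.1, 1.2]
gripper_width: 0.0618
```

drive_tool(steps=[[[0,0,-0.001],[0,0,0],-1],[[0,0,-0.001],[0,0,0],1],[[0,0,-0.001],[0,0,0],1],[[0,0,-0.001],[0,0,0],1],[[0,0,0.02],[0,0,0],1],[[0,0,0.05],[0,0,0],1],[[0,0,0.06],[0,0,0],1],[[0,0,0.06],[0,0,0],1]])

```text
clock: 30.35
position: [0.4898, -0.0827, 0.0813]
ee_rot: [1.0, -0.018, 0.003, 0.0]
contact_force: [-0.5, -0.1, 0.5]
gripper_width: 0.0876
```

Run:
```python
from h import *
s=sense();print(s['position'],s['ee_rot'],s['gripper_width'])
rects('wrist','box1_c',.044);rects('wrist','box2_c',.044)
im=get_image('wrist')
print(fit_lid(im,.044,(.525,-.082,-.035),.11,.062,rec=False))
```

```text
[ 0.48983368 -0.0826924   0.08127392] [ 9.99833071e-01 -1.80809760e-02  2.58933780e-03  4.51253556e-04] 0.08759936667353296
wrist box1_c 0.78 [258.  88. 387. 299.] [524.9 -82.4] [ 62.1 110. ] 89.0
wrist box2_c 0.7 [  3.   1. 640.  44.] [611.3 -83.4] [311.9  19.6] 87.8
(array([ 0.525 , -0.0825]), np.float64(-0.95), np.float64(0.6))
```

drive_tool(steps=[[[0.02,0,0],[0,0,0],1],[[0.0355,0,-0.01],[0,0,0],1],[[0.0355,0,-0.04],[0,0,0],1],[[0.0355,0,-0.06],[0,0,0],1],[[0.0355,0,-0.067],[0,0,0],1],[[0.0355,0,-0.067],[0,0,0],1],[[0.0355,0,-0.067],[0,0,0],-1],[[0.0355,0,-0.067],[0,0,0],-1]], newtons=45)

```text
clock: 31.27
position: [0.5234, -0.0824, 0.0127]
ee_rot: [1.0, -0.018, 0.0, 0.0]
contact_force: [-0.3, -0.6, 0.2]
gripper_width: 0.0779
```

drive_tool(steps=[[[0,0,0],[0,0,0],-1],[[0,0,0],[0,0,0],-1],[[0,0,0],[0,0,0],-1],[[0,0,0.01],[0,0,0],-1],[[0,0,0.03],[0,0,0],-1],[[0,0,0.06],[0,0,0],-1],[[0,0,0.09],[0,0,0],-1],[[0,0,0.12],[0,0,0],-1]])

```text
clock: 31.93
position: [0.5222, -0.0821, 0.1337]
ee_rot: [1.0, -0.018, -0.001, -0.0]
contact_force: [1.5, -1.2, -2.8]
gripper_width: 0.0619
```

Run:
```python
from h import *
s=sense();print(s['position'],s['ee_rot'],s['gripper_width'],s['contact_force'])
rects('wrist','box1_c',.164)
```

```text
[ 0.52222786 -0.08208079  0.13368977] [ 9.99836190e-01 -1.80919469e-02 -5.13888760e-04 -1.03175358e-04] 0.061854489337009814 [ 1.47219238 -1.15029644 -2.80680835]
wrist box1_c 0.83 [233. 162. 414. 438.] [544.8 -82.3] [62.6 71.6] 89.2
```

drive_tool(steps=[[[-0.01,0.03,0.02],[0,0,0],-1],[[-0.022,0.065,0.02],[0,0,-1],-1],[[-0.034,0.1,0.02],[0,0,-2.7],-1],[[-0.046,0.135,0.02],[0,0,-2.7],-1],[[-0.058,0.17,0.02],[0,0,-2.7],-1],[[-0.07,0.205,0.02],[0,0,-2.7],-1],[[-0.082,0.24,0.02],[0,0,-2.7],-1],[[-0.094,0.275,0.02],[0,0,-2.7],-1]])

```text
clock: 32.7
position: [0.4272, 0.1939, 0.1514]
ee_rot: [0.999, -0.042, -0.001, 0.0]
contact_force: [0.6, -0.4, -3.1]
gripper_width: 0.0618
```

drive_tool(steps=[[[-0.01,0.025,0],[0,0,0],-1],[[-0.0166,0.045,0],[0,0,0],-1],[[-0.0166,0.051,0],[0,0,0],-1],[[-0.0166,0.051,-0.01],[0,0,0],-1],[[-0.0166,0.051,-0.02],[0,0,0],-1],[[-0.0166,0.051,-0.02],[0,0,0],-1]])

```text
clock: 33.2
position: [0.411, 0.2418, 0.1295]
ee_rot: [0.999, -0.042, -0.002, 0.001]
contact_force: [-1.1, -0.8, -3.4]
gripper_width: 0.062
```

Run:
```python
from h import *
im=snap('wrist','w10.png');s=sense();print(s['position'],s['ee_rot'],s['gripper_width'],s['contact_force'])
z=.044+s['position'][2]-.0137
rects('wrist','box1_c',z)
print(z,fit_lid(im,z,(s['position'][0]+.003,s['position'][1],-.083),.11,.062,rec=True,dbg='d3.png'))
```

```text
[0.4113654  0.24190032 0.13024754] [ 0.99910214 -0.04231632 -0.00171258  0.00114594] 0.0618952342108462 [-0.43776337  0.04990998 -2.80437089]
wrist box1_c 0.77 [232. 161. 416. 439.] [434.  240.8] [62.7 71.7] 85.9
wrist box1_c 0.66 [324. 442. 325. 441.] [356.5 247.4] [0.8 0. ] 85.0
0.160547538609161 (array([0.4124, 0.2422]), np.float64(-3.8), np.float64(1.48))
```

View pics/d3.png

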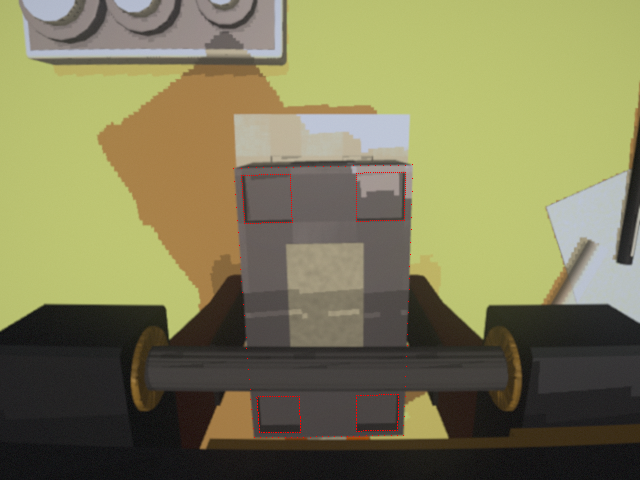

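drive_tool(steps=[[[0.002,0.001,-0.01],[0,0,-0.5],-1],[[0.002,0.001,-0.025],[0,0,-0.5],-1],[[0.002,0.001,-0.038],[0,0,-0.5],-1],[[0.002,0.001,-0.043],[0,0,-0.5],-1],[[0.002,0.001,-0.043],[0,0,-0.5],-1],[[0.002,0.001,-0.043],[0,0,-0.5],-1]])

```text
clock: 33.85
position: [0.4146, 0.2446, 0.089]
ee_rot: [0.999, -0.046, -0.0, 0.0]
contact_force: [-0.5, 1.0, -3.0]
gripper_width: 0.0617
```

drive_tool(steps=[[[0,0,-0.001],[0,0,0],-1],[[0,0,-0.002],[0,0,0],-1],[[0,0,-0.003],[0,0,0],-1],[[0,0,-0.003],[0,0,0],-1]])

```text
clock: 34.18
position: [0.4146, 0.2448, 0.0863]
ee_rot: [0.999, -0.046, 0.0, -0.0]
contact_force: [-0.1, -0.5, -1.9]
gripper_width: 0.0617
```

drive_tool(steps=[[[0,0,-0.001],[0,0,0],-1],[[0,0,-0.002],[0,0,0],-1],[[0,0,-0.002],[0,0,0],-1]])

```text
clock: 34.43
position: [0.4143, 0.2447, 0.084]
ee_rot: [0.999, -0.046, -0.0, 0.0]
contact_force: [1.1, -0.6, -3.5]
gripper_width: 0.0618
```

Run:
```python
from h import *
im=snap('wrist');s=sense();print(s['position'],s['ee_rot'])
for dz in (-.002,0,.002):
  z=.044+s['position'][2]-.0137+dz
  print(z,fit_lid(im,z,(s['position'][0]+.001,s['position'][1],-.08),.11,.062,rec=True,dbg='d4.png'))
```

```text
[0.41434774 0.24474295 0.08402308] [ 9.98942348e-01 -4.59802126e-02 -5.69339963e-05  3.61720176e-05]
0.11232308263362605 (array([0.4157, 0.245 ]), np.float64(-4.92), np.float64(1.96))
0.11432308263362605 (array([0.4154, 0.245 ]), np.float64(-4.27), np.float64(1.63))
0.11632308263362605 (array([0.4169, 0.2448]), np.float64(-4.29), np.float64(1.86))
```

drive_tool(steps=[[[-0.0005,-0.0015,0],[0,0,0],-1],[[-0.0005,-0.0015,-0.001],[0,0,0],-1],[[-0.0005,-0.0015,-0.002],[0,0,0],-1],[[-0.0005,-0.0015,-0.003],[0,0,0],-1],[[-0.0005,-0.0015,-0.003],[0,0,0],-1]])

```text
clock: 34.9
position: [0.4138, 0.2432, 0.0809]
ee_rot: [0.999, -0.046, -0.0, 0.0]
contact_force: [-0.0, 1.1, -3.6]
gripper_width: 0.0618
```

drive_tool(steps=[[[0,0,-0.001],[0,0,0],-1],[[0,0,-0.002],[0,0,0],-1],[[0,0,-0.002],[0,0,0],-1]])

```text
clock: 35.15
position: [0.4138, 0.2432, 0.0789]
ee_rot: [0.999, -0.046, -0.0, 0.0]
contact_force: [-0.8, -0.2, -2.9]
gripper_width: 0.0614
```

drive_tool(steps=[[[0,0,-0.001],[0,0,0],-1],[[0,0,-0.001],[0,0,0],-1]])

```text
clock: 35.32
position: [0.414, 0.2433, 0.0781]
ee_rot: [0.999, -0.046, 0.0, -0.0]
contact_force: [0.9, -0.6, -1.8]
gripper_width: 0.0613
```

drive_tool(steps=[[[0,0,-0.001],[0,0,0],-1],[[0,0,-0.001],[0,0,0],-1]])

```text
clock: 35.48
position: [0.414, 0.2433, 0.0781]
ee_rot: [0.999, -0.046, 0.0, -0.0]
contact_force: [-3.7, -1.5, 12.6]
gripper_width: 0.0618
```

drive_tool(steps=[[[0,0,-0.001],[0,0,0],-1],[[0,0,-0.001],[0,0,0],-1]])

```text
clock: 35.65
position: [0.4141, 0.2433, 0.078]
ee_rot: [0.999, -0.046, 0.0, -0.0]
contact_force: [-7.0, -3.0, 25.9]
gripper_width: 0.0618
```

Firm seat at 0.078, the full 5 mm below rim contact. Releasing and going for box B.

drive_tool(steps=[[[0,0,0.002],[0,0,0],-1],[[0,0,0.002],[0,0,0],1],[[0,0,0.002],[0,0,0],1],[[0,0,0.002],[0,0,0],1],[[0,0,0.002],[0,0,0],1],[[0,0,0.02],[0,0,0],1],[[0,0,0.06],[0,0,0],1],[[0,0,0.09],[0,0,0],1]])

```text
clock: 36.32
position: [0.4135, 0.243, 0.167]
ee_rot: [0.999, -0.046, -0.001, 0.0]
contact_force: [0.2, 1.0, -0.1]
gripper_width: 0.0876
```

drive_tool(steps=[[[-0.03,0,0.02],[0,0,0],1],[[-0.06,0,0.03],[0,0,0],1],[[-0.08,0,0.03],[0,0,0],1],[[-0.08,0,0.03],[0,0,0],1],[[-0.08,0,0.03],[0,0,0],1]])

```text
clock: 36.73
position: [0.3337, 0.2434, 0.1963]
ee_rot: [0.999, -0.045, 0.0, -0.0]
contact_force: [0.5, 0.2, -0.5]
gripper_width: 0.0876
```

Run:
```python
from h import *
im=snap('wrist','w11.png');s=sense();print(s['position'],s['ee_rot'])
for dz in (-.001,0,.002,.005):
  print(dz,fit_lid(im,.109+dz,(.4145,.243,-.08),.11,.062,rec=True,dbg='d5_%g.png'%dz))
tips('top','box2_c',.022);tips('scene','box2_c',.022)
```

```text
[0.33453135 0.24357775 0.19617011] [ 9.98958543e-01 -4.56246881e-02  4.14715025e-04 -2.13341960e-04]
-0.001 (array([0.4157, 0.2439]), np.float64(-4.14), np.float64(1.74))
0 (array([0.4155, 0.2437]), np.float64(-4.14), np.float64(1.75))
0.002 (array([0.4132, 0.2438]), np.float64(-4.17), np.float64(1.85))
0.005 (array([0.4139, 0.2442]), np.float64(-4.61), np.float64(1.87))
top box2_c 0.57 [480.  215.2] [ 0.5355 -0.4737  0.022 ]
top box2_c 0.53 [170.8 197. ] [0.5807 0.3951 0.022 ]
scene box2_c 0.93 [223.3 241.5] [ 0.6141 -0.2059  0.022 ]
```

View pics/d5_0.png

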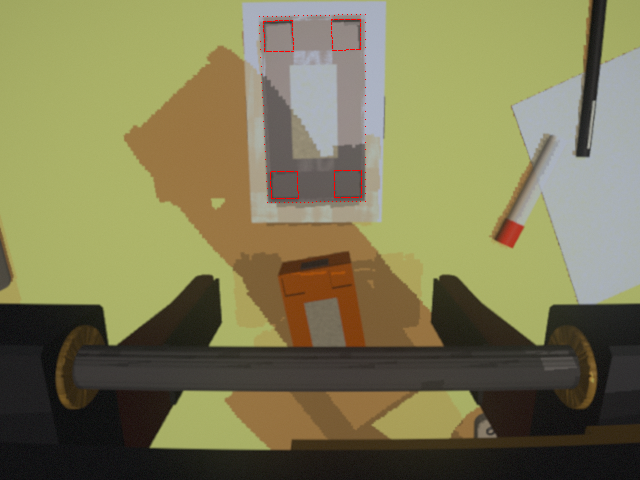

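Box A sits squarely on the carrier lid: its outline is at px (262–366, 15–203), with an even lid margin around it. Now box B.

drive_tool(steps=[[[0.016,-0.036,0],[0,0,1],1],[[0.032,-0.072,0],[0,0,2.7],1],[[0.048,-0.108,0],[0,0,2.7],1],[[0.066,-0.142,0],[0,0,2.7],1],[[0.084,-0.176,0],[0,0,2.7],1],[[0.1,-0.212,0],[0,0,2.7],1],[[0.118,-0.246,0],[0,0,2.7],1],[[0.136,-0.28,0],[0,0,2.7],1]])

```text
clock: 37.65
position: [0.4708, -0.0393, 0.1957]
ee_rot: [1.0, -0.023, -0.0, -0.0]
contact_force: [1.0, -0.6, -0.1]
gripper_width: 0.0877
```

drive_tool(steps=[[[0.018,-0.036,0],[0,0,0],1],[[0.036,-0.072,0],[0,0,0],1],[[0.055,-0.107,0],[0,0,0],1],[[0.075,-0.14,0],[0,0,0],1],[[0.075,-0.15,-0.02],[0,0,0],1],[[0.075,-0.15,-0.02],[0,0,0],1],[[0.075,-0.15,-0.02],[0,0,0],1]])

```text
clock: 38.23
position: [0.5437, -0.1872, 0.1743]
ee_rot: [1.0, -0.023, -0.002, -0.001]
contact_force: [-1.1, -0.1, 0.5]
gripper_width: 0.0878
```

Run:
```python
from h import *
s=sense();print(s['position'],s['ee_rot'],s['gripper_width'])
rects('wrist','box2_c',.044);tips('wrist','box2_c',.022)
```

```text
[ 0.54371433 -0.18716245  0.17430039] [ 9.99722683e-01 -2.34539430e-02 -1.96877412e-03 -7.70077536e-04] 0.08782254001204275
wrist box2_c 0.68 [287. 145. 373. 196.] [ 585.8 -189.8] [62.1 36.2] 86.3
```

drive_tool(steps=[[[0.03,-0.0025,-0.02],[0,0,0.7],1],[[0.041,-0.0025,-0.05],[0,0,0.7],1],[[0.041,-0.0025,-0.09],[0,0,0.7],1],[[0.041,-0.0025,-0.125],[0,0,0.7],1],[[0.041,-0.0025,-0.15],[0,0,0.7],1],[[0.041,-0.0025,-0.157],[0,0,0.7],1],[[0.041,-0.0025,-0.157],[0,0,0.7],-0.5],[[0.041,-0.0025,-0.157],[0,0,0.7],-1]], newtons=30)

```text
clock: 39.1
position: [0.5868, -0.189, 0.0204]
ee_rot: [1.0, -0.016, 0.001, 0.0]
contact_force: [0.1, 0.0, 0.6]
gripper_width: 0.0779
```

drive_tool(steps=[[[0,0,0],[0,0,0],-1],[[0,0,0],[0,0,0],-1],[[0,0,0.001],[0,0,0],-1],[[-0.02,0,0.002],[0,0,0],-1],[[-0.05,0.001,0.002],[0,0,0],-1],[[-0.075,0.002,0.002],[0,0,0],-1],[[-0.09,0.003,0.002],[0,0,0],-1],[[-0.1,0.003,0.001],[0,0,0],-1]])

```text
clock: 39.77
position: [0.4858, -0.1865, 0.0214]
ee_rot: [1.0, -0.017, 0.001, 0.0]
contact_force: [3.8, 0.6, 1.3]
gripper_width: 0.0614
```

drive_tool(steps=[[[0,0,-0.001],[0,0,0],-1],[[0,0,-0.001],[0,0,0],1],[[0,0,-0.001],[0,0,0],1],[[0,0,-0.001],[0,0,0],1],[[0,0,0.02],[0,0,0],1],[[0,0,0.05],[0,0,0],1],[[0,0,0.06],[0,0,0],1],[[0,0,0.06],[0,0,0],1]])

```text
clock: 40.43
position: [0.4881, -0.187, 0.0824]
ee_rot: [1.0, -0.016, 0.002, 0.001]
contact_force: [0.1, -0.6, -0.2]
gripper_width: 0.0878
```

Run:
```python
from h import *
s=sense();print(s['position'],s['ee_rot'],s['gripper_width'])
rects('wrist','box2_c',.044)
im=get_image('wrist')
print(fit_lid(im,.044,(.522,-.187,-.035),.11,.062,rec=False))
```

```text
[ 0.48811085 -0.18704299  0.0823551 ] [ 9.99864297e-01 -1.62629116e-02  2.44988498e-03  9.50630331e-04] 0.08779874446067312
wrist box2_c 0.72 [269.  92. 396. 305.] [ 520.7 -188.8] [ 62.7 111.4] 85.7
(array([ 0.5206, -0.1888]), np.float64(-4.28), np.float64(0.55))
```

drive_tool(steps=[[[0.02,-0.001,0],[0,0,-1],1],[[0.0325,-0.0018,-0.01],[0,0,-2.4],1],[[0.0325,-0.0018,-0.04],[0,0,-2.4],1],[[0.0325,-0.0018,-0.06],[0,0,-2.4],1],[[0.0325,-0.0018,-0.0685],[0,0,-2.4],1],[[0.0325,-0.0018,-0.0685],[0,0,-2.4],1],[[0.0325,-0.0018,-0.0685],[0,0,-2.4],-1],[[0.0325,-0.0018,-0.0685],[0,0,-2.4],-1]], newtons=45)

```text
clock: 41.25
position: [0.5187, -0.1882, 0.012]
ee_rot: [0.999, -0.037, 0.0, 0.0]
contact_force: [-0.2, -0.1, -0.6]
gripper_width: 0.0779
```

drive_tool(steps=[[[0,0,0],[0,0,0],-1],[[0,0,0],[0,0,0],-1],[[0,0,0],[0,0,0],-1],[[0,0,0.01],[0,0,0],-1],[[0,0,0.03],[0,0,0],-1],[[0,0,0.06],[0,0,0],-1],[[0,0,0.1],[0,0,0],-1],[[0,0,0.14],[0,0,0],-1]])

```text
clock: 41.92
position: [0.5171, -0.1875, 0.1529]
ee_rot: [0.999, -0.037, -0.001, -0.0]
contact_force: [0.5, -0.2, -3.4]
gripper_width: 0.0617
```

Run:
```python
from h import *
s=sense();print(s['position'],s['ee_rot'],s['gripper_width'],s['contact_force'])
im=get_image('wrist'); z=.044+s['position'][2]-.0137
print(fit_lid(im,z,(s['position'][0],s['position'][1],-.08),.11,.062))
rects('top','box1_c',.109);tips('scene','box1_c',.087)
```

```text
[ 0.51710625 -0.18752739  0.15286216] [ 9.99301902e-01 -3.73365651e-02 -1.21297447e-03 -4.66653052e-04] 0.06171895700721026 [ 0.49436337 -0.1855932  -3.35214216]
(array([ 0.5184, -0.1873]), np.float64(-4.2), np.float64(1.47))
top box1_c 0.91 [198. 231. 228. 276.] [411.8 240.8] [ 74.8 109.8] 87.3
top box1_c 0.82 [428. 255. 459. 287.] [ 374.9 -337.5] [82.  63.6] 70.7
scene box1_c 0.98 [418.8 325.1] [0.4204 0.2459 0.087 ]
scene box1_c 0.93 [475.7 300.7] [0.2907 0.2717 0.087 ]
scene box1_c 0.58 [277.  174.5] [ 0.4202 -0.2712  0.087 ]
```

drive_tool(steps=[[[-0.008,0.035,0.01],[0,0,0],-1],[[-0.016,0.07,0.015],[0,0,0],-1],[[-0.025,0.105,0.015],[0,0,0],-1],[[-0.033,0.142,0.015],[0,0,0],-1],[[-0.042,0.18,0.015],[0,0,0],-1],[[-0.05,0.217,0.015],[0,0,0],-1],[[-0.058,0.254,0.015],[0,0,0],-1],[[-0.068,0.29,0.015],[0,0,0],-1]])

```text
clock: 42.83
position: [0.4483, 0.1033, 0.1647]
ee_rot: [0.999, -0.037, -0.002, 0.0]
contact_force: [0.7, 0.4, -3.1]
gripper_width: 0.0616
```

drive_tool(steps=[[[-0.008,0.035,0],[0,0,-0.3],-1],[[-0.016,0.07,0],[0,0,-0.3],-1],[[-0.025,0.105,0],[0,0,-0.3],-1],[[-0.033,0.13,0],[0,0,-0.3],-1],[[-0.0354,0.1395,0],[0,0,-0.3],-1],[[-0.0354,0.1395,-0.01],[0,0,-0.3],-1],[[-0.0354,0.1395,-0.01],[0,0,-0.3],-1],[[-0.0354,0.1395,-0.01],[0,0,-0.3],-1]])

```text
clock: 43.5
position: [0.4139, 0.2398, 0.1549]
ee_rot: [0.999, -0.04, -0.002, 0.001]
contact_force: [-0.1, 0.7, -3.1]
gripper_width: 0.0617
```

Run:
```python
from h import *
im=snap('wrist');s=sense();print(s['position'],s['ee_rot'],s['gripper_width'],s['contact_force'])
z=.044+s['position'][2]-.0125
print(z,fit_lid(im,z,(s['position'][0]+.001,s['position'][1],-.08),.11,.062))
```

```text
[0.41452893 0.23987504 0.1554684 ] [ 9.99176686e-01 -4.05464065e-02 -1.12746792e-03  8.16912296e-04] 0.061731737938073176 [ 1.33007194 -0.62789524 -3.03260737]
0.18696839970586365 (array([0.4157, 0.2401]), np.float64(-4.55), np.float64(1.77))
```

drive_tool(steps=[[[-0.0005,0.003,-0.01],[0,0,0],-1],[[-0.0005,0.003,-0.02],[0,0,0],-1],[[-0.0005,0.003,-0.028],[0,0,0],-1],[[-0.0005,0.003,-0.028],[0,0,0],-1],[[-0.0005,0.003,-0.028],[0,0,0],-1]])

```text
clock: 43.97
position: [0.4141, 0.2439, 0.1277]
ee_rot: [0.999, -0.04, -0.001, 0.0]
contact_force: [0.1, -0.1, -3.0]
gripper_width: 0.0616
```

Run:
```python
from h import *
im=snap('wrist');s=sense();print(s['position'],s['ee_rot'],s['gripper_width'],s['contact_force'])
z=.044+s['position'][2]-.0125
print(z,fit_lid(im,z,(s['position'][0]+.001,s['position'][1],-.08),.11,.062))
```

```text
[0.41441382 0.24420871 0.12823014] [ 9.99199076e-01 -4.00129800e-02 -3.50950274e-04  2.10338566e-04] 0.06200885879691123 [-0.6897657   0.43439136 -2.38101453]
0.1597301351524758 (array([0.4158, 0.2442]), np.float64(-4.59), np.float64(1.65))
```

drive_tool(steps=[[[0,-0.0005,-0.002],[0,0,0],-1],[[0,-0.0005,-0.004],[0,0,0],-1],[[0,-0.0005,-0.006],[0,0,0],-1],[[0,-0.0005,-0.007],[0,0,0],-1],[[0,-0.0005,-0.008],[0,0,0],-1],[[0,-0.0005,-0.008],[0,0,0],-1]])

```text
clock: 44.52
position: [0.4144, 0.2439, 0.1204]
ee_rot: [0.999, -0.04, -0.0, 0.0]
contact_force: [-0.3, -0.1, -2.5]
gripper_width: 0.0617
```

drive_tool(steps=[[[0,0,-0.001],[0,0,0],-1],[[0,0,-0.002],[0,0,0],-1],[[0,0,-0.002],[0,0,0],-1]])

```text
clock: 44.77
position: [0.4141, 0.244, 0.1185]
ee_rot: [0.999, -0.04, -0.0, 0.0]
contact_force: [-2.9, 1.0, -0.9]
gripper_width: 0.0617
```

drive_tool(steps=[[[0,0,-0.001],[0,0,0],-1],[[0,0,-0.001],[0,0,0],-1]])

```text
clock: 44.93
position: [0.4139, 0.244, 0.1177]
ee_rot: [0.999, -0.04, -0.001, 0.0]
contact_force: [-5.5, 0.5, 3.1]
gripper_width: 0.062
```

drive_tool(steps=[[[0,0,-0.001],[0,0,0],-1],[[0,0,-0.001],[0,0,0],-1]])

```text
clock: 45.1
position: [0.414, 0.2439, 0.1166]
ee_rot: [0.999, -0.04, -0.0, 0.0]
contact_force: [-5.8, 1.3, 2.9]
gripper_width: 0.0618
```

drive_tool(steps=[[[-0.001,0,0],[0,0,0],-1],[[-0.001,0,-0.001],[0,0,0],-1],[[-0.001,0,-0.001],[0,0,0],-1]])

```text
clock: 45.35
position: [0.4138, 0.244, 0.1166]
ee_rot: [0.999, -0.04, 0.0, -0.0]
contact_force: [-6.0, -1.6, 14.0]
gripper_width: 0.0617
```

drive_tool(steps=[[[0,0,-0.001],[0,0,0],-1],[[0,0,-0.001],[0,0,0],-1]])

```text
clock: 45.52
position: [0.4138, 0.244, 0.1165]
ee_rot: [0.999, -0.04, 0.0, -0.0]
contact_force: [-9.6, -3.7, 26.4]
gripper_width: 0.0617
```

drive_tool(steps=[[[0,0,0.002],[0,0,0],-1],[[0,0,0.002],[0,0,0],1],[[0,0,0.002],[0,0,0],1],[[0,0,0.002],[0,0,0],1],[[0,0,0.002],[0,0,0],1],[[0,0,0.02],[0,0,0],1],[[0,0,0.05],[0,0,0],1],[[0,0,0.08],[0,0,0],1]])

```text
clock: 46.18
position: [0.4128, 0.2435, 0.1945]
ee_rot: [0.999, -0.04, -0.001, 0.001]
contact_force: [0.7, 1.1, 0.3]
gripper_width: 0.0878
```

drive_tool(steps=[[[0,-0.035,0.02],[0,0,0],1],[[0,-0.07,0.03],[0,0,0],1],[[0,-0.11,0.03],[0,0,0],1],[[0,-0.15,0.03],[0,0,0],1],[[0,-0.19,0.03],[0,0,0],1],[[0,-0.23,0.03],[0,0,0],1],[[0,-0.25,0.03],[0,0,0],1],[[0,-0.25,0.03],[0,0,0],1]])

```text
clock: 46.85
position: [0.4135, -0.0092, 0.2246]
ee_rot: [0.999, -0.042, 0.0, 0.0]
contact_force: [-0.1, -0.0, 0.3]
gripper_width: 0.0879
```

Run:
```python
from h import *
s=sense();print(s['position'],s['gripper_width'],s['contact_force'])
im=get_image('top');print('top',fit_lid(im,.148,(.4145,.2435,-.08),.11,.062,rec=False))
im=get_image('scene');print('scene',fit_lid(im,.148,(.4145,.2435,-.08),.11,.062))
f=im['frame'][230:430,310:510,::-1];a=cv2.resize(f,(400,400),interpolation=2)
b=cv2.resize(im['frame'][:,:,::-1],(400,300)); b=cv2.copyMakeBorder(b,0,100,0,0,0)
cv2.imwrite('pics/fin.png',np.hstack([a,b]))
tips('scene','pen',0);tips('scene','pot',0)
```

```text
[ 0.41346239 -0.00917791  0.22455642] 0.08789164823280549 [-0.11931788 -0.00286004  0.29769208]
top (array([0.4142, 0.2437]), np.float64(-4.09), np.float64(0.46))
scene (array([0.4136, 0.2437]), np.float64(-4.17), np.float64(0.69))
scene pen 0.81 [339.6 268.7] [0.4244 0.0034 0.    ]
scene pot 0.61 [207.1 171.4] [ 0.5307 -0.4879 -0.    ]
```

View pics/fin.png

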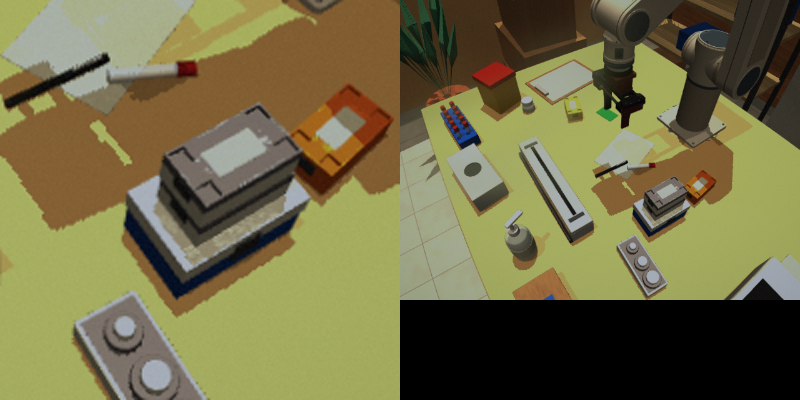

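Run:
```python
from h import *
for c in('top','scene'): tips(c,'box0_c',.022,.1); tips(c,'box2_c',.13,.2)
print(sign_off())
```

```text
top box0_c 0.55 [207.  202.8] [0.5643 0.2902 0.022 ]
top box2_c 0.98 [212.4 253.5] [0.4083 0.2407 0.13  ]
scene box2_c 0.85 [426.8 310.2] [0.41   0.2452 0.13  ]
the job is handed in; nothing more can be done
None
```

The job is done and handed in at about 47 s of the 210 s allowed. I found two specimen boxes on the desk (box1 and box2). I took box0 to be absent. Its only detection, in the last check, was at the small key's position, so I treated that as false.

- **Under the lamp:** I slid both boxes against the rail until they stopped, at 15–18 N, and let go. Camera checks just before the first key press and during the last one showed both still in place.
- **Keys:** I pressed small, then medium, then large. Each one reached its end stop, at 17–25 N. Contact with the small key came about 23 mm lower than the stated fingertip length implies, so I lowered in small steps. I did not find the cause.
- **Stack:** I drew both boxes out and stacked them on the carrier, box1 below and box2 on top. Each went down about 5 mm past the rim to a firm stop.
    - **Final position:** the top and scene cameras put the top box at (0.414, 0.244), yaw −4.1°, at the seated height. The carrier measured (0.415, 0.2435), yaw −4.8°. That is within the roughly 2 mm calibration error.
    - **While lowering:** the top box pushed sideways with about 6 N, so I moved it 1 mm before it seated.
- **Other things:** the pen and jar measured within about 10 mm of their first readings, which is within the detector's scatter. I did not touch them or the orange and yellow look-alikes.

I noticed no knocked box or slipped grip during the run.

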